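# Make up the ball tray and hold it at the dust hood

## Task

Fill the empty pockets of the dark wooden ball tray with spare balls from the rack while it stands on the bench, then lift the tray by its handle and carry it level, losing no ball, to the dust hood. Finish holding it there, level, still and clear of everything, straight in front of the middle of the hood's mouth and at the mouth's height, its near edge within about 10 cm of the mouth but outside it, so that the sanding dust is drawn off. Let no ball drop on the bench and leave the other things where they lie.

Things in the scene. Friction and masses are not known exactly. Their poses are not given: they have to be found in the camera images.
- tray: loose dark-wood ball tray: a flat board 210 (its x) x 170 (its y) x 12 mm with six round pockets in two rows of three and a lengthwise carrying handle over the middle; about 0.3 to 0.5 kg, balanced about its middle. Origin: centre of the board's underside; x along the handle and the rows, z up.
- tray_handle (a point): middle of the tray's handle bar, 71 mm above the board's underside. The bar runs along the tray's x, 184 mm long, 18 mm wide (y), from 60 to 82 mm above the board's underside, open below; end posts 12 x 34 mm, as high as the bar, at the tray's two ends. Axes as the tray's.
- pocket1 (a point): tray pocket 1, at tray x = +64, y = +60 mm: a plain round hole 18 mm across and 9 mm deep with a black floor. The point is where the centre of a ball seated in it lies, 27.6 mm above the board's underside (15.6 mm above its top face).
- pocket2 (a point): tray pocket 2, at tray x = +0, y = +60 mm: a plain round hole 18 mm across and 9 mm deep with a black floor. The point is where the centre of a ball seated in it lies, 27.6 mm above the board's underside (15.6 mm above its top face).
- pocket3 (a point): tray pocket 3, at tray x = -64, y = +60 mm: a plain round hole 18 mm across and 9 mm deep with a black floor. The point is where the centre of a ball seated in it lies, 27.6 mm above the board's underside (15.6 mm above its top face).
- pocket4 (a point): tray pocket 4, at tray x = +64, y = -60 mm: a plain round hole 18 mm across and 9 mm deep with a black floor. The point is where the centre of a ball seated in it lies, 27.6 mm above the board's underside (15.6 mm above its top face).
- pocket5 (a point): tray pocket 5, at tray x = +0, y = -60 mm: a plain round hole 18 mm across and 9 mm deep with a black floor. The point is where the centre of a ball seated in it lies, 27.6 mm above the board's underside (15.6 mm above its top face).
- pocket6 (a point): tray pocket 6, at tray x = -64, y = -60 mm: a plain round hole 18 mm across and 9 mm deep with a black floor. The point is where the centre of a ball seated in it lies, 27.6 mm above the board's underside (15.6 mm above its top face).
- ball1_center (a point): centre of a turned pale wooden ball, 36 mm across, 18 g. Four of the seven balls start in pockets of the tray, three are spares on the rack; all are alike. A seated ball rests on the rim of its 18 mm hole, sunk 2.4 mm below the board's top face, and rolls out beyond about 30 degrees of tilt.
- ball2_center (a point): centre of a turned pale wooden ball, 36 mm across, 18 g. Four of the seven balls start in pockets of the tray, three are spares on the rack; all are alike. A seated ball rests on the rim of its 18 mm hole, sunk 2.4 mm below the board's top face, and rolls out beyond about 30 degrees of tilt.
- ball3_center (a point): centre of a turned pale wooden ball, 36 mm across, 18 g. Four of the seven balls start in pockets of the tray, three are spares on the rack; all are alike. A seated ball rests on the rim of its 18 mm hole, sunk 2.4 mm below the board's top face, and rolls out beyond about 30 degrees of tilt.
- ball4_center (a point): centre of a turned pale wooden ball, 36 mm across, 18 g. Four of the seven balls start in pockets of the tray, three are spares on the rack; all are alike. A seated ball rests on the rim of its 18 mm hole, sunk 2.4 mm below the board's top face, and rolls out beyond about 30 degrees of tilt.
- ball5_center (a point): centre of a turned pale wooden ball, 36 mm across, 18 g. Four of the seven balls start in pockets of the tray, three are spares on the rack; all are alike. A seated ball rests on the rim of its 18 mm hole, sunk 2.4 mm below the board's top face, and rolls out beyond about 30 degrees of tilt.
- ball6_center (a point): centre of a turned pale wooden ball, 36 mm across, 18 g. Four of the seven balls start in pockets of the tray, three are spares on the rack; all are alike. A seated ball rests on the rim of its 18 mm hole, sunk 2.4 mm below the board's top face, and rolls out beyond about 30 degrees of tilt.
- ball7_center (a point): centre of a turned pale wooden ball, 36 mm across, 18 g. Four of the seven balls start in pockets of the tray, three are spares on the rack; all are alike. A seated ball rests on the rim of its 18 mm hole, sunk 2.4 mm below the board's top face, and rolls out beyond about 30 degrees of tilt.
- rack: fixed spare rack: a dark-wood strip 200 (its x) x 60 x 12 mm lying on the bench, with three 18 mm pockets like the tray's at x = -66, 0, +66 mm, each holding a spare ball at the start (ball centre 27.6 mm above the bench). Origin: centre of its underside.
- hood: fixed black dust-extraction hood on a stand: a rectangular funnel, its wide mouth towards the middle of the bench, a hose behind. Mouth with its grey rim 368 mm wide, from 26 to 294 mm above the bench; inner opening 328 x 228 mm. Its base plate stays behind the mouth plane. Origin: on the bench below the middle of the mouth; x points into the hood, y along the mouth, z up.
- hood_mouth (a point): centre of the hood's mouth, 160 mm above the bench; x points into the hood (the space in front is at negative x), y along the mouth, z up.
- gouge: bystander: turning gouge lying flat, wooden handle and steel blade, 418 mm long, 32 mm thick; origin near its middle, on the bench.
- chuck: bystander: steel four-jaw lathe chuck standing on the bench, 94 mm across, 77 mm high; origin centre of its underside.
- wax_tin: bystander: round tin with a green lid, 88 mm across, 46 mm high; origin centre of its underside.
- bowl: bystander: small turned wooden bowl, 130 mm across, 55 mm high; origin centre of its underside.
- caliper: bystander: steel caliper lying flat, 150 x 60 x 8 mm; origin near its middle.
- sanding_block: bystander: cork sanding block, 100 x 60 x 31 mm; origin centre of its underside.
Mind the look-alikes: they are no part of the job. Leave any purple look-alike of the part that bears ball1_center alone.

How it is judged:
On the way, in this order (a step that is already met when the one before it is completed fails the run):
1. all six pockets hold a ball while the tray still stands on the bench (distance between any of ball1_center, ball2_center, ball3_center, ball4_center, ball5_center, ball6_center, ball7_center and pocket1 below 0.006 m and distance between any of ball1_center, ball2_center, ball3_center, ball4_center, ball5_center, ball6_center, ball7_center and pocket2 below 0.006 m and distance between any of ball1_center, ball2_center, ball3_center, ball4_center, ball5_center, ball6_center, ball7_center and pocket3 below 0.006 m and distance between any of ball1_center, ball2_center, ball3_center, ball4_center, ball5_center, ball6_center, ball7_center and pocket4 below 0.006 m and distance between any of ball1_center, ball2_center, ball3_center, ball4_center, ball5_center, ball6_center, ball7_center and pocket5 below 0.006 m and distance between any of ball1_center, ball2_center, ball3_center, ball4_center, ball5_center, ball6_center, ball7_center and pocket6 below 0.006 m and height (world z) of tray below 0.01 m), for 0.2 s.
2. the full tray is lifted clear of the bench (distance between any of ball1_center, ball2_center, ball3_center, ball4_center, ball5_center, ball6_center, ball7_center and pocket1 below 0.006 m and distance between any of ball1_center, ball2_center, ball3_center, ball4_center, ball5_center, ball6_center, ball7_center and pocket2 below 0.006 m and distance between any of ball1_center, ball2_center, ball3_center, ball4_center, ball5_center, ball6_center, ball7_center and pocket3 below 0.006 m and distance between any of ball1_center, ball2_center, ball3_center, ball4_center, ball5_center, ball6_center, ball7_center and pocket4 below 0.006 m and distance between any of ball1_center, ball2_center, ball3_center, ball4_center, ball5_center, ball6_center, ball7_center and pocket5 below 0.006 m and distance between any of ball1_center, ball2_center, ball3_center, ball4_center, ball5_center, ball6_center, ball7_center and pocket6 below 0.006 m and height (world z) of tray above 0.04 m), for 0.2 s.
At the end, for the whole second after the job is handed in: Fingers hold the tray (over 2 N), nothing else touches it; a ball within 6 mm in every pocket; underside 50 to 220 mm up, tilt under 0.1 rad, still (30 mm/s, 0.15 rad/s); tray centre 60 to 250 mm before the mouth plane, within 80 mm of its middle sideways (distance between any of ball1_center, ball2_center, ball3_center, ball4_center, ball5_center, ball6_center, ball7_center and pocket1 below 0.006 m and distance between any of ball1_center, ball2_center, ball3_center, ball4_center, ball5_center, ball6_center, ball7_center and pocket2 below 0.006 m and distance between any of ball1_center, ball2_center, ball3_center, ball4_center, ball5_center, ball6_center, ball7_center and pocket3 below 0.006 m and distance between any of ball1_center, ball2_center, ball3_center, ball4_center, ball5_center, ball6_center, ball7_center and pocket4 below 0.006 m and distance between any of ball1_center, ball2_center, ball3_center, ball4_center, ball5_center, ball6_center, ball7_center and pocket5 below 0.006 m and distance between any of ball1_center, ball2_center, ball3_center, ball4_center, ball5_center, ball6_center, ball7_center and pocket6 below 0.006 m and height (world z) of tray between 0.05 and 0.22 m and angle between tray's own z axis and vertical below 0.1 rad and x of tray in the frame of hood_mouth between -0.25 and -0.06 m and y of tray in the frame of hood_mouth between -0.08 and 0.08 m and linear speed of tray below 0.03 m/s and angular speed of tray below 0.15 rad/s and contact force between the fingers and tray above 2 N and contact force between tray and hood below 0.1 N and contact force between tray and rack below 0.1 N and contact force between tray and gouge below 0.1 N and contact force between tray and chuck below 0.1 N and contact force between tray and wax_tin below 0.1 N and contact force between tray and bowl below 0.1 N and contact force between tray and caliper below 0.1 N and contact force between tray and sanding_block below 0.1 N); the arm keeps its last pose, push and grip.
It fails at once if the tray tipped by more than 0.35 rad (angle between tray's own z axis and vertical above 0.35 rad).
It fails at once if a ball dropped on the bench (height (world z) of any of ball1_center, ball2_center, ball3_center, ball4_center, ball5_center, ball6_center, ball7_center below 0.022 m).
It fails at once if another thing on the bench moved by more than 40 mm (distance of any of gouge, chuck, wax_tin, bowl, caliper, sanding_block from where it was at the start of the episode above 0.04 m).
It also fails if it takes over 61 s, if anything falls off the work surface, if the arm or the gripper's body presses on something with over 40 N, if the wrist force passes 120 N, or if a joint passes its speed limit or range.

## Robot

A 7-joint arm with a two-finger parallel gripper is mounted at the origin on the work surface. World frame = base frame: x ahead of the robot, y to its left, z up, the work surface at z = 0. Lengths are in m, angles in rad, forces in N, time in s.
With the tool pointing down it reaches from about 0.4 to 0.9 m from the base axis. Payload 5.6 kg.
Tool frame: the origin (TCP) lies at the very end of the fingers, on their centre line; the grasp point (between the pads) lies 19 mm behind it; z points along the fingers, y is the direction in which the jaws open and shut (so a half turn about z gives the same grasp; the last joint's range is limited). The gripper opens to 92 mm and grips with 3 to 60 N. Pads are 20 mm wide; open, the fingers measure 128 mm over their backs; the gripper's body (75 mm by 189 mm) begins 69 mm behind the grasp point.
Start: joints at [1.141, 0.468, -0.012, 1.603, 0.006, 1.071, -0.056], TCP at [0.245, -0.602, 0.186] pointing down, gripper open.
Joint ranges: [-2.53, 2.53], [-0.31, 2.02], [-1.57, 1.55], [0.28, 2.44], [-1.29, 4.43], [0.15, 1.84], [-2.92, 2.92]. Speed limits (rad/s): [2.57, 2.57, 3.14, 3.14, 3.14, 3.14, 3.14].

## Interface

Orientations are given as a rotation vector (axis times angle).
In Python, from rig import sensors, optics, manip gives the robot as it stands.
- The arm moves only by the shell command python3 -m inch 'ROWS' [FORCE]. ROWS is JSON, one flat list of numbers, 7 for each row, row after row: the shift along the tool's x, y, z in mm, then the turn, a rotation vector about the tool's x, y, z in rad, then the opening, from 0 (shut) to 1 (fully open). A call has 1 to 5 rows; each row shifts and turns the commanded pose from where the row before left it, along the tool's axes as they then stand; what a row does not reach is not made up. A row lasts 1/12 s, in which the tool goes at most 41.7 mm and 7.16 degrees, less where a joint would pass 70% of its speed; a pose out of reach is approached as far as the arm can. A call with a gripper value outside its range is refused whole. The fingers move at their own pace and stop on an object; FORCE is the grip in N (left out, the last holds). Time passes only in rows, so rows that do not move let the fingers close. It gives the time, the measured TCP pose, the force and the opening at its end, in the units of the state.
- sensors.get_obs(): the state, without advancing time (a new reading comes with each control period).
- optics.camera(name): name is "side" or "top"; returns the picture (420x560x3 uint8, red, green, blue); there is no depth.
- optics.get_calibration(name): a dict with "vertical_fov" (degrees; the focal length in pixels is half the picture's height over the tangent of half this angle, whatever the lens; pixels are square), "cx", "cy" (the principal point, pixels), "pose" (4x4, takes a point from camera to world coordinates). Camera axes: x right, y down, z forward; pixel columns grow to the right and rows downward; lengths in m; the calibration is good to about 2 mm. A picture is of the moment at which its call begins. get_calibration takes no time and is no camera call.
- manip.sign_off(): hands the job in, once; it reports no verdict.
The state is a dict: "time": time; "joints": joint angles; "joint_vel": joint speeds; "tau": joint torques, N m; "tool_pos": TCP position; "eef_rot": TCP orientation; "contact_force": force on the tool from outside, world axes, zero at the start; "ft_torque": the same for the moment, N m; "gripper_width": opening from 0.0 (shut) to 1.0 (fully open).
Only numpy, scipy, OpenCV 4.12 (cv2) and the standard library are available. Lean on these libraries where they do the work, as an engineer would, in place of code of your own. Each camera call takes 0.05 s, during which the arm holds its last target.

## Working session

There is one attempt and no reset: what is moved stays moved. The work goes in short steps, Python scripts to look and compute and a shell command to move; the robot and the scene stay as the last step left them, time stands still between calls to the robot, and variables do not carry over. Pictures are saved under pics/ and viewed, and the job is handed in when it is done.

```bash
ls; mkdir -p pics
python3 - <<'E'
from rig import sensors, optics, manip
import cv2
o=sensors.get_obs();print(o)
for n in("side","top"):
    im=optics.camera(n);cv2.imwrite(f"pics/{n}0.png",im[:,:,::-1])
    print(n,optics.get_calibration(n))
E
```

```text
pics
{'time': 0.0, 'joints': array([ 1.14098511,  0.46833098, -0.01158582,  1.60362903,  0.00600811,
        1.07140328, -0.05629007]), 'joint_vel': array([ 5.40143416e-04, -1.46292751e-03,  9.20029748e-04,  2.51138693e-04,
        4.82043100e-04,  5.74529587e-05, -9.86321683e-05]), 'tau': array([ 2.61311316e-04, -5.20570743e+01, -1.18373524e-02, -2.43745154e+01,
       -5.66919032e-02,  1.71574153e-02,  1.49217140e-04]), 'tool_pos': array([ 0.24488321, -0.60141988,  0.18496813]), 'eef_rot': array([-3.08139711e+00, -6.03398678e-01,  7.33730242e-04]), 'contact_force': array([ 0.72566632, -0.27343246, -0.52812365]), 'ft_torque': array([-0.02100208, -0.05150952,  0.04623604]), 'gripper_width': 0.9982818337882362}
side {'vertical_fov': 47.92012668307313, 'cx': 280.5634661983702, 'cy': 205.8874521611273, 'pose': array([[ 0.73722438, -0.39948996,  0.54489264, -0.19565679],
       [-0.67564593, -0.43789141,  0.59308827, -0.76416212],
       [ 0.001671  , -0.80539362, -0.59273798,  0.96596291],
       [ 0.        ,  0.        ,  0.        ,  1.        ]])}
top {'vertical_fov': 57.11645344556303, 'cx': 278.04812689278543, 'cy': 203.72762757408378, 'pose': array([[-4.69627967e-04, -9.81146095e-01,  1.93266963e-01,
         3.90295522e-01],
       [-9.99755283e-01, -3.81379224e-03, -2.17905862e-02,
         8.50763470e-02],
       [ 2.21168286e-02, -1.93229901e-01, -9.80904201e-01,
         1.04474798e+00],
       [ 0.00000000e+00,  0.00000000e+00,  0.00000000e+00,
         1.00000000e+00]])}
```

View pics/top0.png

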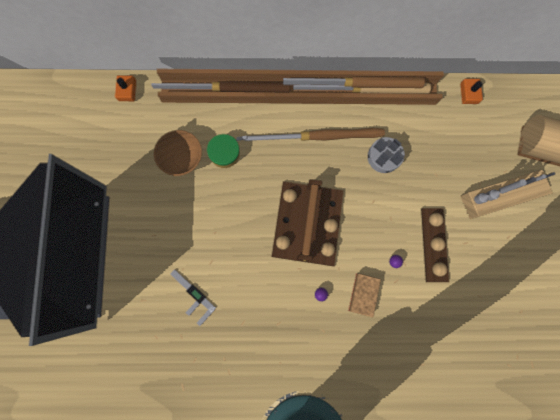

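View pics/side0.png

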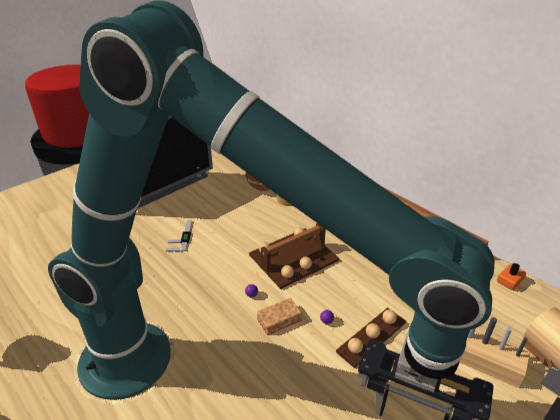

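The top view shows the tray around (309,222). Balls sit at (289,196), (283,243), (331,226) and (328,249), and the pockets at (286,220) and (333,203) are empty. The rack spares are at (436,220), (438,244) and (440,269). The purple balls at (396,262) and (321,295) are look-alikes to leave alone. The hood is on the left. Next I measure these.

```bash
cat > h.py <<'E'
import numpy as np,cv2
from rig import sensors, optics
from scipy.spatial.transform import Rotation as R
def ray(n,px):
    c=optics.get_calibration(n);f=210/np.tan(np.radians(c["vertical_fov"]/2));T=c["pose"]
    d=T[:3,:3]@np.array([(px[0]-c["cx"])/f,(px[1]-c["cy"])/f,1.]);return T[:3,3],d
def onz(n,px,z):
    o,d=ray(n,px);return o+d*(z-o[2])/d[2]
def proj(n,p):
    c=optics.get_calibration(n);f=210/np.tan(np.radians(c["vertical_fov"]/2));T=c["pose"]
    q=T[:3,:3].T@(np.array(p)-T[:3,3]);return np.array([c["cx"]+f*q[0]/q[2],c["cy"]+f*q[1]/q[2]])
def balls(n,im):
    hsv=cv2.cvtColor(im,cv2.COLOR_RGB2HSV)
    return hsv
E
python3 - <<'E'
from h import *
im=cv2.imread("pics/top0.png")
c=im[170:290,260:460]
cv2.imwrite("pics/cropA.png",cv2.resize(c,None,fx=4,fy=4,interpolation=cv2.INTER_CUBIC))
g=cv2.resize(cv2.cvtColor(c,cv2.COLOR_BGR2GRAY),None,fx=4,fy=4,interpolation=cv2.INTER_CUBIC)
hs=cv2.HoughCircles(g,cv2.HOUGH_GRADIENT,1,60,param1=120,param2=14,minRadius=22,maxRadius=34)
for x,y,r in hs[0]:
    px=(260+(x-1.5)/4,170+(y-1.5)/4);print(np.round(px,1),r/4,np.round(onz("top",px,.0276),4))
E
```

```text
[435.5 219.2] 6.65 [ 0.5498 -0.3613  0.0276]
[439.8 269. ] 6.95 [ 0.4177 -0.362   0.0276]
[437.5 244. ] 6.7 [ 0.4833 -0.3613  0.0276]
[396.  260.2] 7.225 [ 0.4404 -0.2477  0.0276]
[330.5 225. ] 6.65 [ 0.5334 -0.0774  0.0276]
[289.2 195.5] 6.3 [0.6135 0.0322 0.0276]
[282.  242.8] 6.35 [0.4859 0.0521 0.0276]
[327.  248.8] 6.775 [ 0.4703 -0.0665  0.0276]
```

View pics/cropA.png

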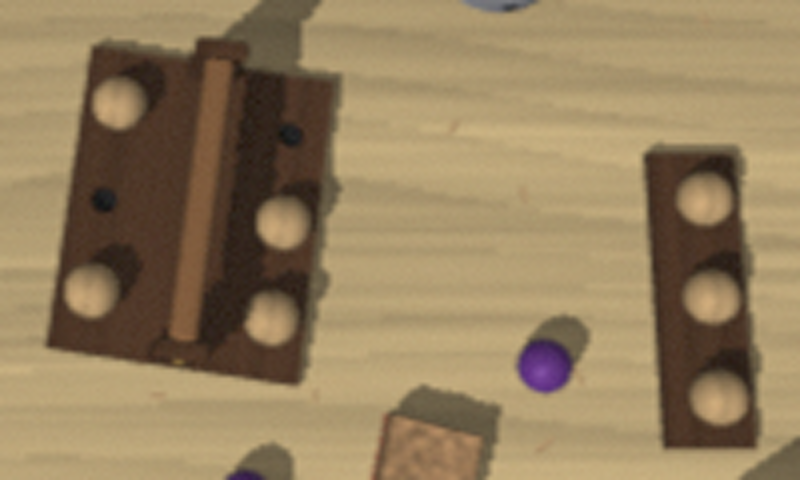

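Spacings check out: rack pitch is 66 mm, tray pitch 64 mm and rows 120 mm apart. Now I fit the tray pose, check it against the holes, and measure the hood.

Run:
```python
from h import *
P=np.array([[.6135,.0322],[.4859,.0521],[.5334,-.0774],[.4703,-.0665]])
L=np.array([[64,60],[-64,60],[0,-60],[-64,-60]])/1000
R2,r=R.align_vectors(np.c_[P-P.mean(0),np.zeros(4)],np.c_[L-L.mean(0),np.zeros(4)])
yaw=R2.as_rotvec()[2];M=R2.as_matrix()[:2,:2];c=P.mean(0)-M@L.mean(0)
print("tray c",c,"yaw deg",np.degrees(yaw),"res",P-(c+L@M.T))
for l in([0,.06],[.064,-.06]):print("empty",c+M@np.array(l))
for p in((285.6,219.6),(332.4,202.9)):print("hole",onz("top",p,.008))
im=cv2.imread("pics/top0.png")
cv2.imwrite("pics/hoodA.png",cv2.resize(im[140:350,0:220],None,fx=2.8,fy=2.8,interpolation=cv2.INTER_CUBIC))
```

```text
tray c [ 0.54160684 -0.01721364] yaw deg -8.314256222324563 res [[-0.00011033 -0.0007012 ]
 [-0.00105563  0.00068969]
 [ 0.00046931 -0.00081697]
 [ 0.00069666  0.00082847]]
empty [0.55028298 0.04215575]
empty [ 0.59625804 -0.08583758]
hole [0.55066698 0.04153107 0.008     ]
hole [ 0.59746538 -0.08741791  0.008     ]
```

View pics/hoodA.png

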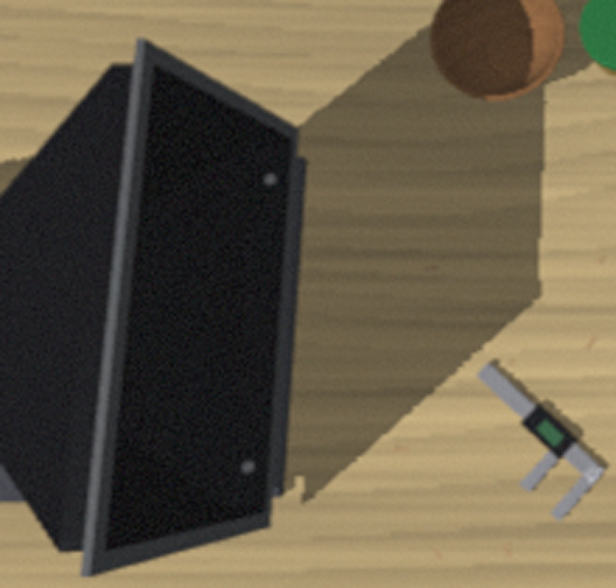

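Run:
```python
from h import *
pts=[((140,40),.294),((85,575),.294),((298,130),.026),((270,525),.026)]
W=[]
for (x,y),z in pts:
    w=onz("top",(x/2.8,140+y/2.8),z);W.append(w);print(np.round(w,3))
print("widths",np.linalg.norm(W[0]-W[1]),np.linalg.norm(W[2]-W[3]))
m=np.mean(W,0);d=(W[0]-W[1])+(W[2]-W[3]);d/=np.linalg.norm(d);n=np.array([d[1],-d[0]])
print("mouth",m,"along",d,"outward normal",n, "angle",np.degrees(np.arctan2(n[1],n[0])))
for s in(.14,.15,.16):print(s,m[:2]+s*n)
# bowl / tin / caliper / block positions approx
for k,p,z in(("bowl",(178,153),.055),("tin",(224,150),.046),("caliper",(195,295),.008),("gouge",(310,135),.03)):print(k,np.round(onz("top",p,z),3))
o=sensors.get_obs();Rm=R.from_rotvec(o["eef_rot"]).as_matrix();print(Rm.round(3),o["tool_pos"])
for g in((.5498,-.3613),(.4177,-.362),(.4833,-.3613)):
    print((Rm.T@(np.array([*g,.11])-o["tool_pos"]))*1000)
```

```text
[0.638 0.526 0.294]
[0.273 0.521 0.294]
[0.637 0.524 0.026]
[0.273 0.518 0.026]
widths 0.3646622645606312 0.3636573683046034
mouth [0.45505718 0.52223544 0.16      ] along [0.99987492 0.01581605 0.        ] outward normal [ 0.01581605 -0.99987492] angle -89.09376918583065
0.14 [0.45727143 0.38225295]
0.15 [0.45742959 0.3722542 ]
0.16 [0.45758775 0.36225545]
bowl [0.722 0.33  0.055]
tin [0.735 0.209 0.046]
caliper [0.351 0.279 0.008]
gouge [ 0.786 -0.027  0.03 ]
[[ 0.926  0.377 -0.001]
 [ 0.377 -0.926  0.001]
 [-0.    -0.002 -1.   ]] [ 0.24492576 -0.60148195  0.18504915]
[ 372.95263144 -107.34279435   75.17914619]
[ 250.34415525 -156.51650311   75.26821699]
[ 311.36362969 -132.4235202    75.22448081]
```

```bash
python3 -m inch '[37.3,-10.7,4,0,0,0,1, 37.3,-10.7,4,0,0,0,1, 37.3,-10.7,4,0,0,0,1, 37.3,-10.7,4,0,0,0,1, 37.3,-10.7,4,0,0,0,1]'
python3 -m inch '[37.3,-10.7,4,0,0,0,1, 37.3,-10.7,4,0,0,0,1, 37.3,-10.7,4,0,0,0,1, 37.3,-10.7,4,0,0,0,1, 37.3,-10.7,4,0,0,0,1]'
python3 -m inch '[0,0,15,0,0,0.096,0.8, 0,0,15,0,0,0.096,0.8, 0,0,15,0,0,0.096,0.8, 0,0,15,0,0,0.094,0.8, 0,0,0,0,0,0,0.8]'
python3 - <<'E'
from h import *
o=sensors.get_obs();Rm=R.from_rotvec(o["eef_rot"]).as_matrix();print(Rm.round(3),o["tool_pos"])
print((Rm.T@(np.array([.5498,-.3613,.015])-o["tool_pos"]))*1000)
im=optics.camera("side");cv2.imwrite("pics/s1.png",im[:,:,::-1])
E
```

```text
time: 0.52
tool_pos: [0.3987, -0.4806, 0.1653]
eef_rot: [-3.083, -0.603, 0.001]
contact_force: [0.6, -0.3, -0.3]
gripper_width: 1.001
time: 0.93
tool_pos: [0.5512, -0.3607, 0.1453]
eef_rot: [-3.083, -0.603, 0.001]
contact_force: [-0.3, -0.1, 0.1]
gripper_width: 1.002
time: 1.35
tool_pos: [0.548, -0.3607, 0.0821]
eef_rot: [-3.139, -0.004, 0.009]
contact_force: [-1.5, -0.8, -0.1]
gripper_width: 0.798
[[ 1.     0.003 -0.006]
 [ 0.003 -1.     0.003]
 [-0.006 -0.003 -1.   ]] [ 0.54795611 -0.36069525  0.08213509]
[ 2.23968007  0.80669573 67.12092928]
```

View pics/s1.png

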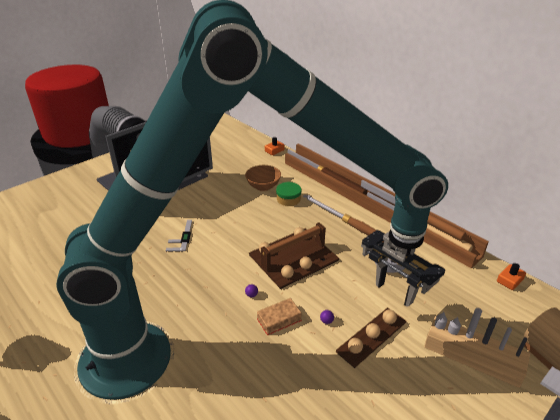

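The gripper straddles the far spare at (390,316), so I descend and grip.

```bash
python3 -m inch '[2,1,20,0,0,0,0.8, 0,0,20,0,0,0,0.8, 0,0,17,0,0,0,0.8, 0,0,10,0,0,0,0.8, 0,0,0,0,0,0,0.8]' 10
python3 -m inch '[0,0,0,0,0,0,0.2, 0,0,0,0,0,0,0.2, 0,0,0,0,0,0,0.2, 0,0,0,0,0,0,0.2, 0,0,0,0,0,0,0.2]' 10
```

```text
time: 1.82
tool_pos: [0.5511, -0.3626, 0.0173]
eef_rot: [-3.14, -0.01, 0.004]
contact_force: [-0.7, 0.2, -0.2]
gripper_width: 0.799
time: 2.23
tool_pos: [0.5527, -0.3635, 0.0198]
eef_rot: [3.141, 0.008, 0.002]
contact_force: [0.3, 0.4, -0.4]
gripper_width: 0.459
```

```bash
python3 -m inch '[0,0,0,0,0,0,0.2, 0,0,0,0,0,0,0.2]' 10
python3 - <<'E'
from h import *
o=sensors.get_obs();print(o)
im=optics.camera("side");cv2.imwrite("pics/s2.png",cv2.resize(im[220:400,300:480],None,fx=3,fy=3)[:,:,::-1])
o=sensors.get_obs();print(o["tool_pos"])
E
```

```text
time: 2.4
tool_pos: [0.5524, -0.3633, 0.0192]
eef_rot: [3.141, 0.008, 0.001]
contact_force: [0.0, 0.4, -0.1]
gripper_width: 0.312
{'time': 2.4, 'joints': array([ 0.54156099,  0.67723913, -0.01468991,  1.6785728 ,  0.0131274 ,
        0.78544821, -1.04513045]), 'joint_vel': array([ 0.00012713,  0.00310724, -0.00042935,  0.00128946,  0.00075093,
       -0.00046939,  0.00053336]), 'tau': array([ 9.09630762e-03, -5.82639241e+01, -5.27234317e-02, -1.97753996e+01,
       -2.70701264e-02, -5.98218665e-02,  7.36063048e-04]), 'tool_pos': array([ 0.5523865 , -0.36330371,  0.01917   ]), 'eef_rot': array([3.14129910e+00, 7.58854836e-03, 5.17579090e-04]), 'contact_force': array([ 0.04041438,  0.3901881 , -0.10947755]), 'ft_torque': array([ 0.00882212, -0.01189136,  0.00604119]), 'gripper_width': 0.3117653645596339}
[ 0.5523191  -0.36323018  0.01906572]
```

View pics/s2.png

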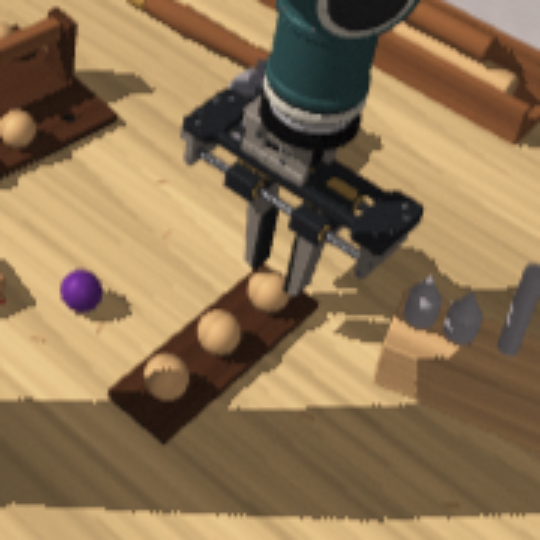

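Run:
```python
from h import *
o=sensors.get_obs();t=o["tool_pos"];Rm=R.from_rotvec(o["eef_rot"]).as_matrix()
for s in("tcp",0),("L",.0143),("R",-.0143):
    print(s,(proj("side",t+Rm[:,1]*s[1])-[300,220])*3)
for b in((.5498,-.3613,.0276),(.4833,-.3613,.0276),(.4177,-.362,.0276)):print("ball",(proj("side",b)-[300,220])*3)
im=optics.camera("side");cv2.imwrite("pics/s2b.png",cv2.resize(im[260:360,340:440],None,fx=6,fy=6,interpolation=cv2.INTER_CUBIC)[:,:,::-1])
im=optics.camera("top");cv2.imwrite("pics/t2b.png",cv2.resize(im[170:290,360:480],None,fx=5,fy=5,interpolation=cv2.INTER_CUBIC)[:,:,::-1])
```

```text
('tcp', 0) [269.43736837 296.33089934]
('L', 0.0143) [283.23872762 306.09238722]
('R', -0.0143) [255.82785283 286.70509956]
ball [267.1659211  289.90016808]
ball [217.63540673 332.55805206]
ball [166.33734934 377.85990688]
```

View pics/s2b.png

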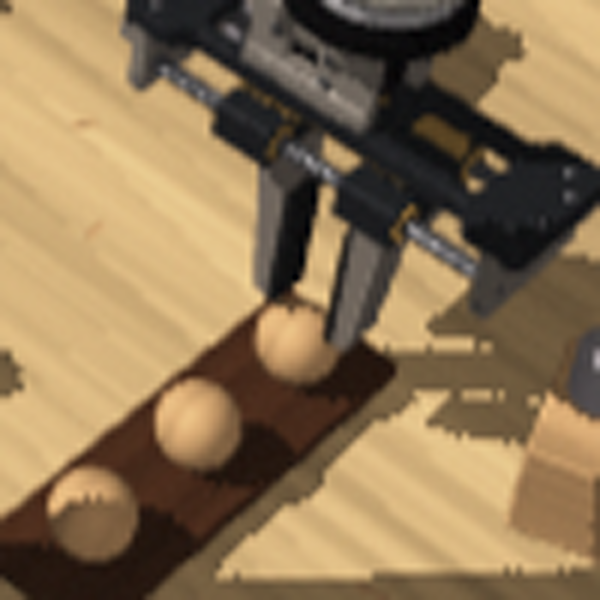

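View pics/t2b.png

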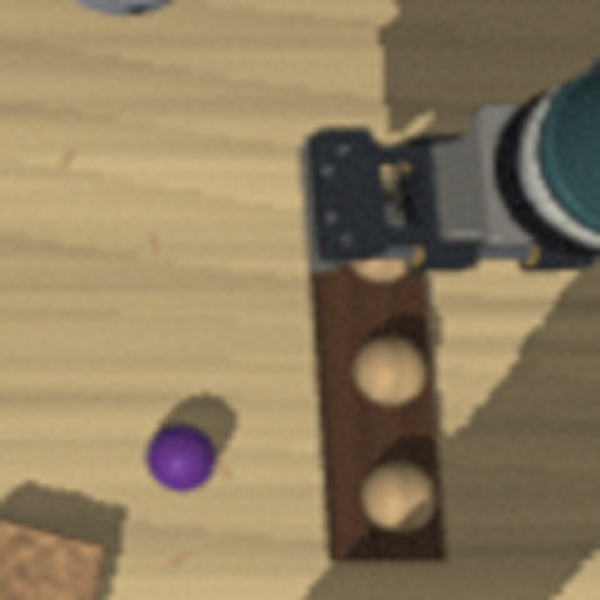

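The ball at (390,317) is still in its pocket. The jaws have closed past the ball's width and the tips look about 10 mm off from the reported TCP. I'll rise and compare the reported TCP with what both cameras show.

```bash
python3 -m inch '[0,0,-20,0,0,0,0.3, 0,0,-25,0,0,0,0.3, 0,0,-25,0,0,0,0.3, 0,0,0,0,0,0,0.3]'
python3 - <<'E'
from h import *
o=sensors.get_obs();t=o["tool_pos"];Rm=R.from_rotvec(o["eef_rot"]).as_matrix();print(Rm.round(3),o["gripper_width"])
a=optics.camera("side");b=optics.camera("top")
print("tcp side",(proj("side",t)-[340,220])*6,"top",(proj("top",t)-[360,170])*5)
cv2.imwrite("pics/s3.png",cv2.resize(a[220:320,340:440],None,fx=6,fy=6,interpolation=cv2.INTER_CUBIC)[:,:,::-1])
cv2.imwrite("pics/t3.png",cv2.resize(b[170:290,360:480],None,fx=5,fy=5,interpolation=cv2.INTER_CUBIC)[:,:,::-1])
E
```

```text
time: 2.88
tool_pos: [0.5554, -0.3651, 0.0943]
eef_rot: [3.137, 0.007, 0.012]
contact_force: [1.3, -0.5, 0.6]
gripper_width: 0.304
[[ 1.     0.005  0.007]
 [ 0.005 -1.    -0.004]
 [ 0.007  0.005 -1.   ]] 0.3037037636096885
tcp side [332.62726283 469.6187966 ] top [439.85535113 214.96292228]
```

View pics/s3.png

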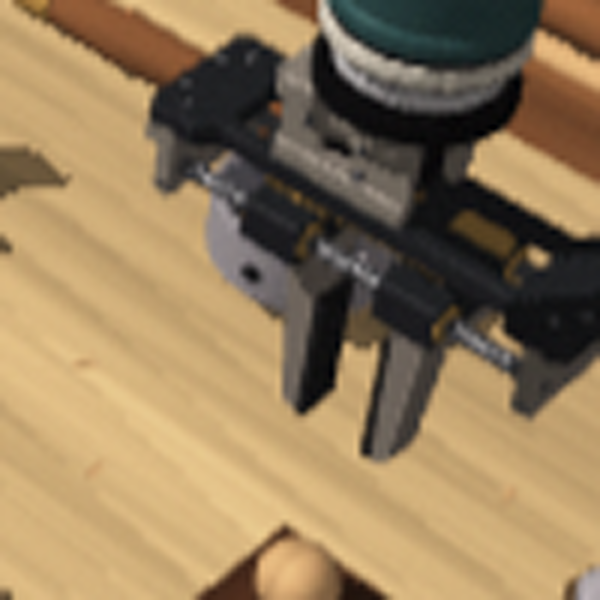

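View pics/t3.png

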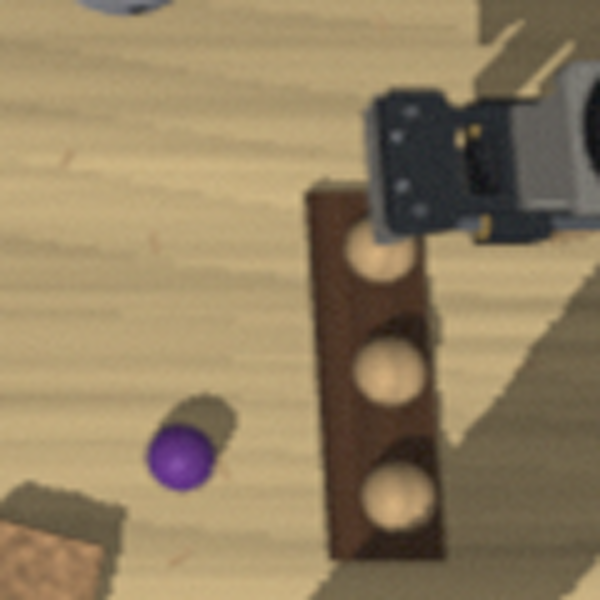

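Run:
```python
from h import *
o=sensors.get_obs();t=o["tool_pos"]
p0=proj("side",t)
for k in np.eye(3)*.01:print("side d/10mm",proj("side",t+k)-p0,"top",proj("top",t+k)-proj("top",t))
for dz in(.1,.12,.15):print(dz,"plate centre expected top crop",(proj("top",t+[0,0,dz])-[360,170])*5)
```

```text
side d/10mm [ 2.44878824 -2.04994743] top [-0.33457935 -3.88506686]
side d/10mm [-3.30258689 -2.24272597] top [-3.90865197 -0.01270648]
side d/10mm [ 0.58741902 -2.80500482] top [ 1.79738243 -0.66356371]
0.1 plate centre expected top crop [532.40712563 184.77977377]
0.12 plate centre expected top crop [554.89185202 176.47878663]
0.15 plate centre expected top crop [590.61052311 163.29204714]
```

```bash
python3 -m inch '[0,0,0,0,0,0,0.8, 0,0,0,0,0,0,0.8, 0,0,0,0,0,0,0.8, 0,0,0,0,0,0,0.8, 0,0,0,0,0,0,0.8]'
python3 - <<'E'
from h import *
for i in range(2):
    o=sensors.get_obs();t=o["tool_pos"];print(t,o["eef_rot"],o["gripper_width"],o["time"]); a=optics.camera("side")
Rm=R.from_rotvec(o["eef_rot"]).as_matrix()
v=a[220:320,340:440].copy();v=cv2.resize(v,None,fx=6,fy=6,interpolation=cv2.INTER_CUBIC)
for dz,col in((0,(255,0,0)),(.02,(0,255,0))):
  for s in(-1,1):
    for w in(-.01,.01):
      q=t+Rm[:,1]*s*.046*o["gripper_width"]+Rm[:,0]*w+[0,0,dz]
      p=(proj("side",q)-[340,220]+.5)*6;cv2.circle(v,tuple(int(x) for x in p),4,col,-1)
cv2.imwrite("pics/s4.png",v[:,:,::-1])
E
```

```text
time: 3.4
tool_pos: [0.552, -0.363, 0.0881]
eef_rot: [-3.141, -0.007, 0.002]
contact_force: [0.0, -0.1, 0.2]
gripper_width: 0.644
[ 0.55195258 -0.36298344  0.08813428] [-3.14101546e+00 -7.49619874e-03  1.61104143e-03] 0.6444512077543588 3.4
[ 0.55204035 -0.36310994  0.08832377] [-3.14119972e+00 -7.35316590e-03  1.17330184e-03] 0.6806035580134764 3.45
```

View pics/s4.png

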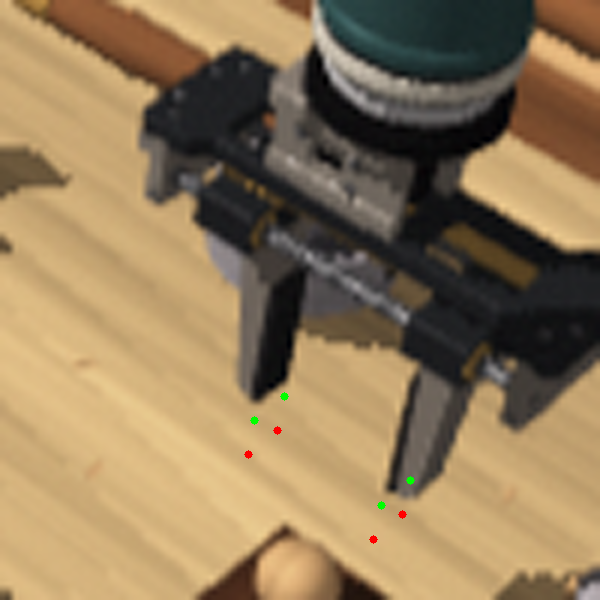

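Both fingers show the tips about 29 mm higher than the reported TCP, with x and y agreeing. That explains closing just above the ball. I'll descend in steps and check with images and force.

```bash
python3 -m inch '[-2,-1.5,25,0,0,0,0.8, 0,0,25,0,0,0,0.8, 0,0,18,0,0,0,0.8, 0,0,10,0,0,0,0.8, 0,0,0,0,0,0,0.8]'
python3 -m inch '[0,0,0,0,0,0,0.8, 0,0,0,0,0,0,0.8]'
cat > v.py <<'E'
from h import *
import sys
def show(name,x0,y0,s=6,off=.029,cam="side",wd=100):
    o=sensors.get_obs();t=o["tool_pos"];print(t.round(4),o["eef_rot"].round(3),o["contact_force"].round(1),round(o["gripper_width"],3),o["time"]); a=optics.camera(cam)
    Rm=R.from_rotvec(o["eef_rot"]).as_matrix()
    v=cv2.resize(a[y0:y0+wd,x0:x0+wd],None,fx=s,fy=s,interpolation=cv2.INTER_CUBIC)
    for k in(-1,1):
        for w in(-.01,.01):
            q=t+Rm[:,1]*k*.046*o["gripper_width"]+Rm[:,0]*w+[0,0,off]
            p=(proj(cam,q)-[x0,y0]+.5)*s;cv2.circle(v,tuple(int(x) for x in p),3,(0,255,0),-1)
    cv2.imwrite("pics/"+name,v[:,:,::-1])
E
python3 -c "
from v import *
show('s5.png',340,260)"
```

```text
time: 3.92
tool_pos: [0.5486, -0.3607, 0.0083]
eef_rot: [-3.139, -0.008, 0.006]
contact_force: [0.2, -0.2, 0.7]
gripper_width: 0.799
time: 4.08
tool_pos: [0.5512, -0.3623, 0.0121]
eef_rot: [3.14, 0.007, 0.003]
contact_force: [0.2, 0.7, 0.3]
gripper_width: 0.796
[ 0.5512 -0.3623  0.0121] [3.14e+00 7.00e-03 3.00e-03] [0.2 0.7 0.3] 0.796 4.0833
```

View pics/s5.png

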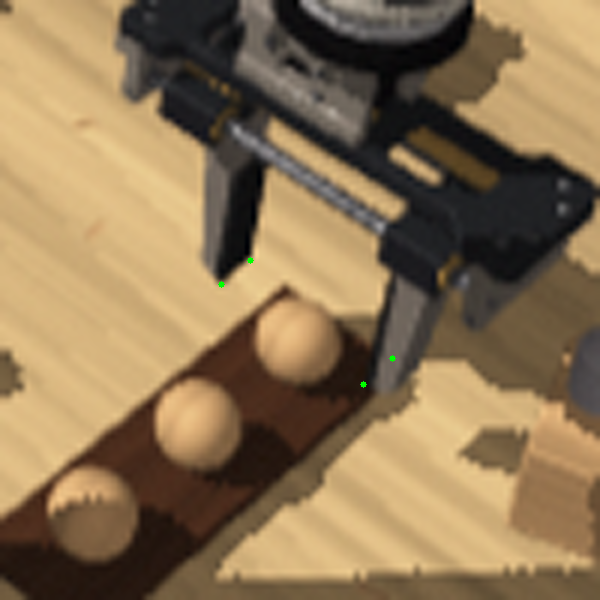

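```bash
python3 -m inch '[0,0,12,0,0,0,0.8, 0,0,8,0,0,0,0.8, 0,0,4,0,0,0,0.8, 0,0,0,0,0,0,0.8, 0,0,0,0,0,0,0.8]' 10
python3 -c "
from v import *
show('s6.png',340,260)"
```

```text
time: 4.55
tool_pos: [0.5499, -0.3615, -0.0137]
eef_rot: [-3.141, -0.007, 0.001]
contact_force: [-0.2, -0.2, 0.4]
gripper_width: 0.802
[ 0.5499 -0.3615 -0.0137] [-3.141e+00 -7.000e-03  1.000e-03] [-0.2 -0.2  0.4] 0.802 4.55
```

View pics/s6.png

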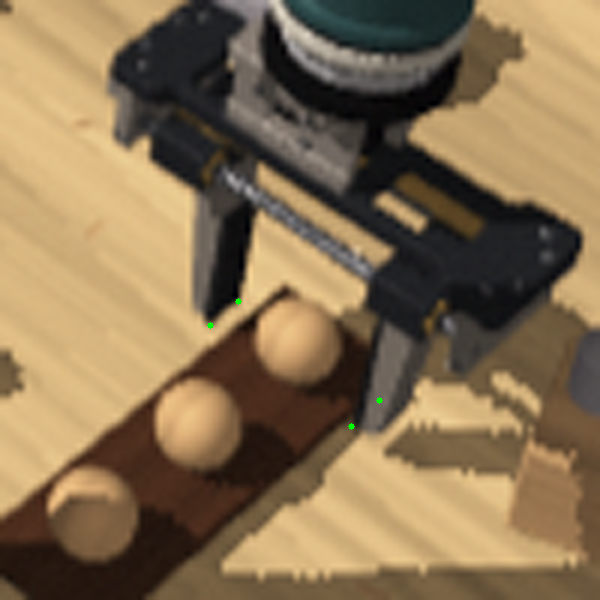

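The jaws straddle the ball at about true tip height 0.016, although the reading is −0.014, so the z bias is confirmed. Now I close.

```bash
python3 -m inch '[0,0,0,0,0,0,0.3, 0,0,0,0,0,0,0.3, 0,0,0,0,0,0,0.3, 0,0,0,0,0,0,0.3, 0,0,0,0,0,0,0.3]' 10
python3 -m inch '[0,0,0,0,0,0,0.3, 0,0,0,0,0,0,0.3, 0,0,0,0,0,0,0.3]' 10
python3 -m inch '[0,0,-10,0,0,0,0.3, 0,0,-25,0,0,0,0.3, 0,0,-25,0,0,0,0.3, 0,0,0,0,0,0,0.3, 0,0,0,0,0,0,0.3]' 10
python3 -c "
from v import *
show('s7.png',340,240)"
```

```text
time: 5.02
tool_pos: [0.5503, -0.3618, -0.0129]
eef_rot: [3.141, 0.008, 0.0]
contact_force: [-0.5, 0.2, -0.2]
gripper_width: 0.462
time: 5.27
tool_pos: [0.5504, -0.3615, -0.013]
eef_rot: [-3.141, -0.008, -0.0]
contact_force: [-0.8, 2.3, 1.1]
gripper_width: 0.383
time: 5.68
tool_pos: [0.5515, -0.3627, 0.0492]
eef_rot: [3.139, 0.007, 0.005]
contact_force: [-0.8, 0.2, -0.1]
gripper_width: 0.383
[ 0.5515 -0.3627  0.0492] [3.139 0.007 0.005] [-0.8  0.2 -0.1] 0.383 5.6833
```

View pics/s7.png

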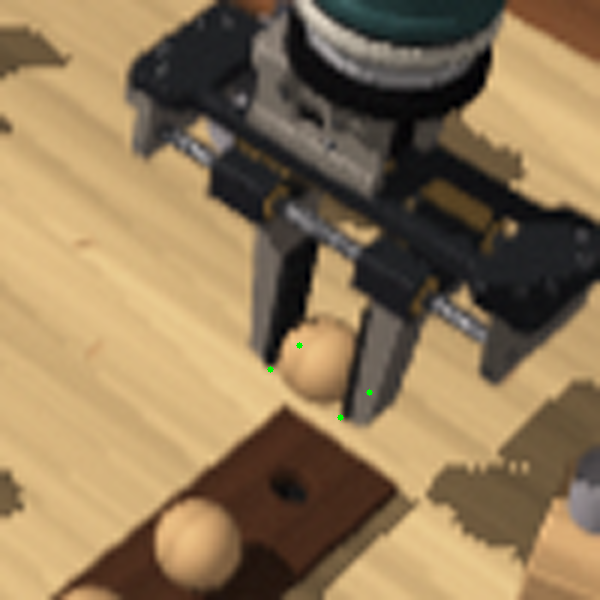

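Gripped (opening 0.383, about 35 mm) and lifted, with the rack pocket at crop (288,485) now empty. Next I carry it to the empty corner pocket at (0.597, −0.087).

```bash
python3 -m inch '[3,-15,-5,0,0,0,0.3, 6,-34,-5,0,0,0,0.3, 6,-36,-5,0,0,0,0.3, 6,-36,-5,0,0,0,0.3, 6,-36,0,0,0,0,0.3]' 
python3 -m inch '[6,-36,0,0,0,0,0.3, 6,-36,0,0,0,0,0.3, 6,-30,0,0,0,0,0.3, 2,-15,0,0,0,0,0.3, 0,0,0,0,0,0,0.3]' 
python3 -m inch '[0,0,0,0,0,0,0.3, 0,0,0,0,0,0,0.3, 0,0,0,0,0,0,0.3]' 
python3 -c "
from v import *
show('s8.png',250,180)
Rm=R.from_rotvec(sensors.get_obs()['eef_rot']).as_matrix()
print(Rm.T@(np.array([.5976,-.0868,-.011])-sensors.get_obs()['tool_pos'])*1000)"
```

```text
time: 6.15
tool_pos: [0.5764, -0.2016, 0.067]
eef_rot: [-3.141, -0.008, 0.001]
contact_force: [0.3, -0.5, 0.0]
gripper_width: 0.385
time: 6.57
tool_pos: [0.5956, -0.0801, 0.0661]
eef_rot: [-3.138, -0.021, 0.003]
contact_force: [-0.1, 0.7, -0.7]
gripper_width: 0.382
time: 6.82
tool_pos: [0.5953, -0.0894, 0.0665]
eef_rot: [3.141, 0.004, -0.002]
contact_force: [0.2, -0.4, -0.2]
gripper_width: 0.383
[ 0.5953 -0.0894  0.0665] [ 3.141e+00  4.000e-03 -2.000e-03] [ 0.2 -0.4 -0.2] 0.383 6.8167
[ 2.24823055 -2.67653995 77.61041274]
```

View pics/s8.png

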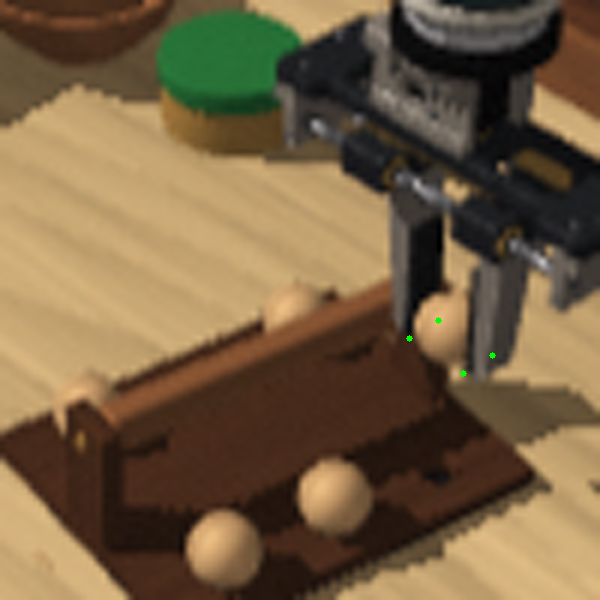

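```bash
python3 -m inch '[2,-2.5,20,0,0,0,0.3, 0,0,20,0,0,0,0.3, 0,0,15,0,0,0,0.3, 0,0,8,0,0,0,0.3, 0,0,0,0,0,0,0.3]' 
python3 -m inch '[0,0,0,0,0,0,0.3, 0,0,0,0,0,0,0.3]' 
python3 -c "
from v import *
show('s9.png',250,180)
Rm=R.from_rotvec(sensors.get_obs()['eef_rot']).as_matrix()
print(Rm.T@(np.array([.5976,-.0868,-.011])-sensors.get_obs()['tool_pos'])*1000)
show('t9.png',270,150,cam='top')"
```

```text
time: 7.28
tool_pos: [0.5962, -0.0861, 0.002]
eef_rot: [-3.142, -0.005, 0.006]
contact_force: [0.4, 0.7, 0.4]
gripper_width: 0.381
time: 7.45
tool_pos: [0.5987, -0.0855, 0.0048]
eef_rot: [3.141, 0.006, 0.002]
contact_force: [0.2, -0.5, -0.8]
gripper_width: 0.381
[ 0.5987 -0.0855  0.0048] [3.141e+00 6.000e-03 2.000e-03] [ 0.2 -0.5 -0.8] 0.381 7.45
[-1.29288214  1.34444177 15.97451794]
[ 0.5989 -0.0854  0.005 ] [3.141e+00 7.000e-03 3.000e-03] [-0.4 -1.   0. ] 0.382 7.5
```

View pics/s9.png

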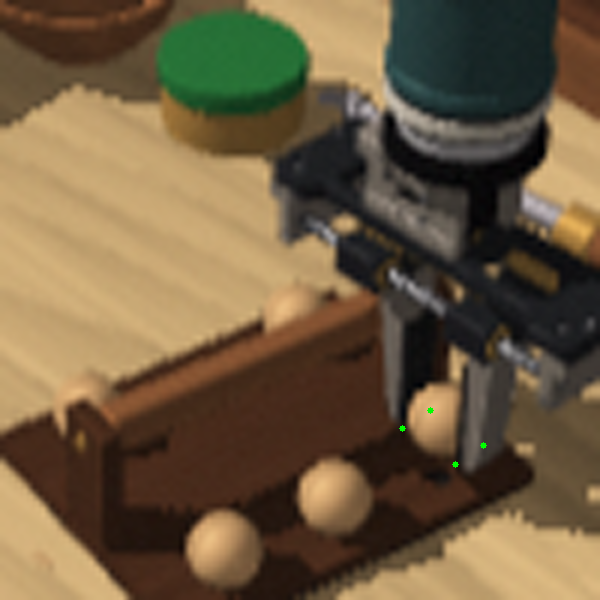

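View pics/t9.png

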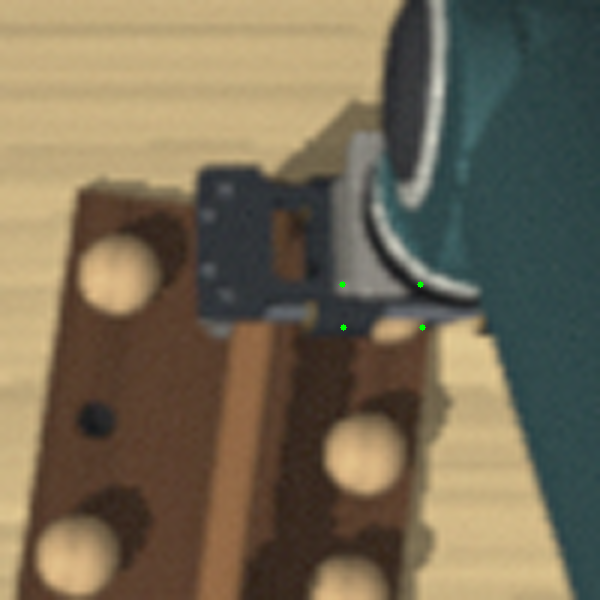

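Run:
```python
from h import *
for z in(.003,.008,.012):print(z,onz("side",(250+435/6-.5,180+477/6-.5),z))
for q in((.597,-.0866,.0276),(.5334,-.0774,.0276),(.4703,-.0665,.0276)):print((proj("side",q)-[250,180]+.5)*6)
for q in((.597,-.0866,.0276),(.5334,-.0774,.0276),(.4703,-.0665,.0276)):print((proj("top",q)-[270,150]+.5)*6)
```

```text
0.003 [ 0.6002932  -0.08099957  0.003     ]
0.008 [ 0.59616038 -0.08454676  0.008     ]
0.012 [ 0.59285413 -0.08738452  0.012     ]
[441.37323831 448.78725939]
[336.1976965  499.56537249]
[224.71187752 550.18312201]
[382.60052268 312.8968797 ]
[365.99579752 453.06504426]
[345.09419203 595.53069886]
```

```bash
python3 -m inch '[-1,1,8,0,0,0,0.3, 0,0,5,0,0,0,0.3, 0,0,2,0,0,0,0.3, 0,0,0,0,0,0,0.3, 0,0,0,0,0,0,0.3]' 
python3 -m inch '[0,0,0,0,0,0,0.3, 0,0,0,0,0,0,0.3]' 
python3 -c "
from v import *
show('s10.png',250,180)"
```

```text
time: 7.97
tool_pos: [0.5967, -0.0859, -0.0115]
eef_rot: [-3.142, -0.008, 0.001]
contact_force: [0.2, -0.5, -0.3]
gripper_width: 0.386
time: 8.13
tool_pos: [0.5972, -0.086, -0.011]
eef_rot: [3.142, 0.007, 0.001]
contact_force: [-0.3, 0.4, 0.2]
gripper_width: 0.382
[ 0.5972 -0.086  -0.011 ] [3.142e+00 7.000e-03 1.000e-03] [-0.3  0.4  0.2] 0.382 8.1333
```

View pics/s10.png

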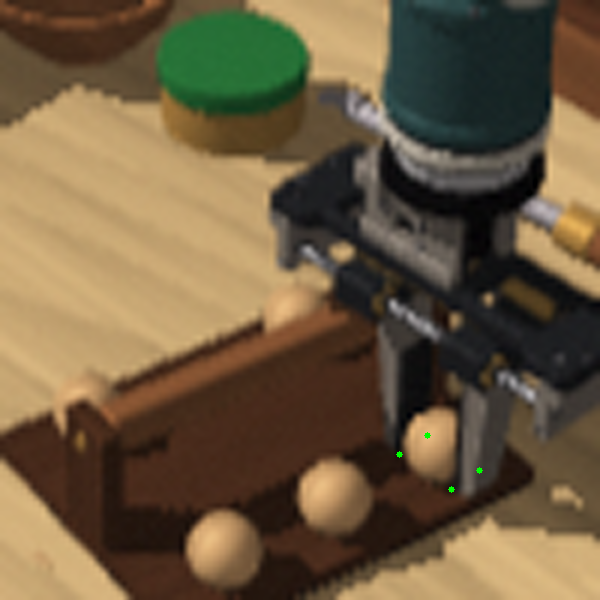

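```bash
python3 -m inch '[0,0.7,2,0,0,0,0.3, 0,0,0,0,0,0,0.3, 0,0,0,0,0,0,0.3, 0,0,0,0,0,0,0.5, 0,0,0,0,0,0,0.5]' 
python3 -m inch '[0,0,0,0,0,0,0.52, 0,0,-10,0,0,0,0.52, 0,0,-25,0,0,0,0.52, 0,0,-30,0,0,0,0.52, 0,0,-30,0,0,0,0.52]' 
python3 -c "
from v import *
show('s11.png',250,180)
show('t11.png',270,150,cam='top')
"
```

```text
time: 8.6
tool_pos: [0.5968, -0.0868, -0.0132]
eef_rot: [3.141, 0.007, -0.0]
contact_force: [-0.0, 0.1, -0.9]
gripper_width: 0.49
time: 9.02
tool_pos: [0.5963, -0.0867, 0.083]
eef_rot: [-3.142, -0.007, 0.002]
contact_force: [1.2, 0.2, 0.3]
gripper_width: 0.519
[ 0.5963 -0.0867  0.083 ] [-3.142e+00 -7.000e-03  2.000e-03] [1.2 0.2 0.3] 0.519 9.0167
[ 0.6009 -0.0872  0.0897] [3.141 0.007 0.015] [2.5 1.3 3.8] 0.519 9.0667
```

View pics/s11.png

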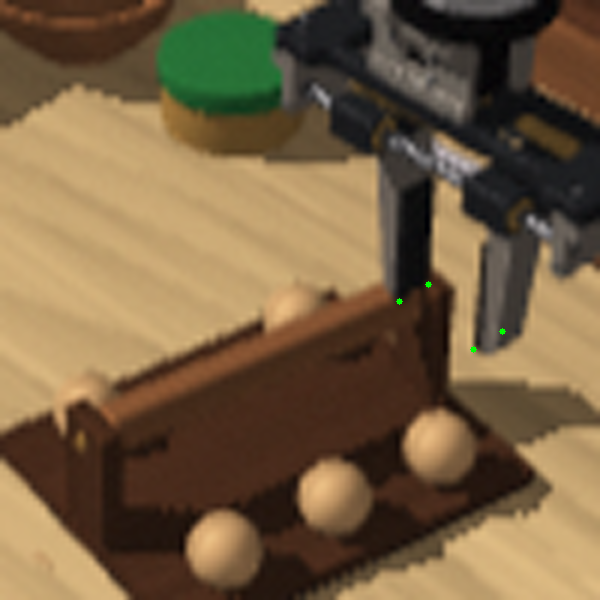

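The ball is seated at crop (441,447), against a prediction of (441,449). Now the middle spare.

```bash
python3 -m inch '[-6,15,0,0,0,0,0.7, -15,36,0,0,0,0,0.7, -15,36,0,0,0,0,0.7, -15,36,0,0,0,0,0.7, -15,36,0,0,0,0,0.7]' 
python3 -m inch '[-15,36,3,0,0,0,0.7, -15,36,10,0,0,0,0.7, -12,28,10,0,0,0,0.7, -6,15,10,0,0,0,0.7, 0,0,0,0,0,0,0.7]' 
python3 -m inch '[0,0,0,0,0,0,0.7, 0,0,0,0,0,0,0.7, 0,0,0,0,0,0,0.7]' 
python3 -c "
from v import *
show('s12.png',320,250)
Rm=R.from_rotvec(sensors.get_obs()['eef_rot']).as_matrix()
print(Rm.T@(np.array([.4839,-.3615,-.013])-sensors.get_obs()['tool_pos'])*1000)"
```

```text
time: 9.53
tool_pos: [0.5306, -0.2473, 0.082]
eef_rot: [3.142, 0.008, -0.0]
contact_force: [-0.1, -0.4, -0.7]
gripper_width: 0.701
time: 9.95
tool_pos: [0.4797, -0.3657, 0.047]
eef_rot: [3.141, -0.005, -0.007]
contact_force: [0.2, 0.5, -1.2]
gripper_width: 0.699
time: 10.2
tool_pos: [0.4858, -0.3594, 0.0495]
eef_rot: [-3.141, -0.012, -0.002]
contact_force: [0.3, -0.8, -0.3]
gripper_width: 0.697
[ 0.4858 -0.3594  0.0495] [-3.141e+00 -1.200e-02 -2.000e-03] [ 0.3 -0.8 -0.3] 0.697 10.2
[-1.9339353   2.01518331 62.52142056]
```

View pics/s12.png

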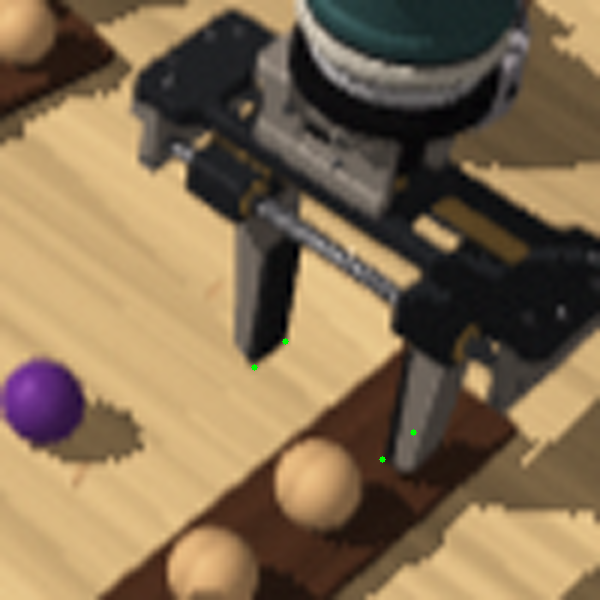

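Aligned over the middle spare at crop (318,485). The purple ball at (43,400) is well clear. I descend and grip.

```bash
python3 -m inch '[-1.5,1.5,22,0,0,0,0.7, 0,0,22,0,0,0,0.7, 0,0,12,0,0,0,0.7, 0,0,6,0,0,0,0.7, 0,0,0,0,0,0,0.7]' 
python3 -m inch '[0,0,0,0,0,0,0.7, 0,0,0,0,0,0,0.7]' 
python3 -m inch '[0,0,0,0,0,0,0.3, 0,0,0,0,0,0,0.3, 0,0,0,0,0,0,0.3, 0,0,0,0,0,0,0.3, 0,0,0,0,0,0,0.3]' 10
python3 -m inch '[0,0,0,0,0,0,0.3, 0,0,0,0,0,0,0.3]' 10
python3 - <<'E'
from v import *
show('s13.png',320,250)
E
```

```text
time: 10.67
tool_pos: [0.4825, -0.3615, -0.0142]
eef_rot: [-3.14, -0.009, 0.003]
contact_force: [0.3, -0.8, 0.8]
gripper_width: 0.701
time: 10.83
tool_pos: [0.4837, -0.3631, -0.0121]
eef_rot: [3.141, 0.008, 0.002]
contact_force: [0.6, -0.1, 0.5]
gripper_width: 0.702
time: 11.25
tool_pos: [0.4829, -0.361, -0.0129]
eef_rot: [-3.139, -0.008, 0.001]
contact_force: [-0.0, 2.3, 4.6]
gripper_width: 0.382
time: 11.42
tool_pos: [0.483, -0.3612, -0.0129]
eef_rot: [-3.14, -0.009, 0.001]
contact_force: [-1.2, 5.7, 5.5]
gripper_width: 0.384
[ 0.483  -0.3612 -0.0129] [-3.14e+00 -9.00e-03  1.00e-03] [-1.2  5.7  5.5] 0.384 11.4167
```

View pics/s13.png

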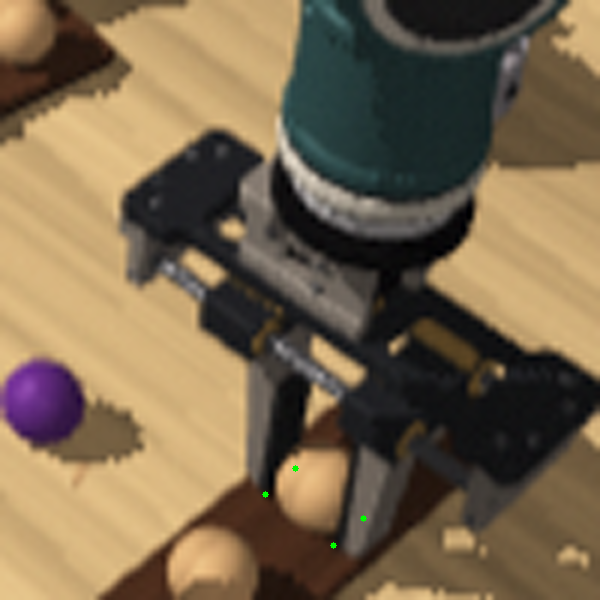

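```bash
python3 -m inch '[0,0,-10,0,0,0,0.3, 0,0,-25,0,0,0,0.3, 1,-5,-28,0,0,0,0.3, 3,-16,-28,0,0,0,0.3, 5,-32,-22,0,0,0,0.3]'
python3 -m inch '[6,-38,0,0,0,0,0.3, 6,-38,0,0,0,0,0.3, 6,-38,0,0,0,0,0.3, 6,-38,0,0,0,0,0.3, 6,-38,0,0,0,0,0.3]' 
python3 -m inch '[6,-38,0,0,0,0,0.3, 6,-38,0,0,0,0,0.3, 6,-38,0,0,0,0,0.3, 6,-28,0,0,0,0,0.3, 4,-14,0,0,0,0,0.3]' 
python3 -m inch '[0,-4,0,0,0,0,0.3, 0,0,0,0,0,0,0.3, 0,0,0,0,0,0,0.3, 0,0,0,0,0,0,0.3]' 
python3 -c "
from v import *
show('s14.png',230,160)
Rm=R.from_rotvec(sensors.get_obs()['eef_rot']).as_matrix()
print(Rm.T@(np.array([.5501,.0421,-.0129])-sensors.get_obs()['tool_pos'])*1000)"
```

```text
time: 11.88
tool_pos: [0.491, -0.3152, 0.1026]
eef_rot: [3.136, -0.004, 0.004]
contact_force: [0.5, -0.2, 0.5]
gripper_width: 0.38
time: 12.3
tool_pos: [0.5211, -0.1191, 0.1008]
eef_rot: [3.14, 0.005, 0.003]
contact_force: [0.5, 0.4, -0.5]
gripper_width: 0.388
time: 12.72
tool_pos: [0.5489, 0.0408, 0.1007]
eef_rot: [-3.14, -0.015, -0.004]
contact_force: [-0.2, -0.4, 0.1]
gripper_width: 0.38
time: 13.05
tool_pos: [0.5478, 0.0381, 0.0999]
eef_rot: [3.14, 0.003, 0.0]
contact_force: [-0.1, 0.8, -0.3]
gripper_width: 0.383
[0.5478 0.0381 0.0999] [3.14e+00 3.00e-03 0.00e+00] [-0.1  0.8 -0.3] 0.383 13.05
[  2.29378452  -3.9033639  112.82834386]
```

View pics/s14.png

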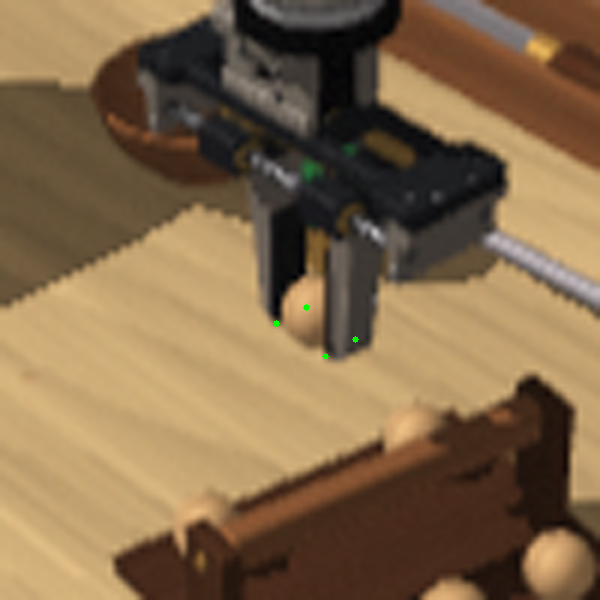

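```bash
python3 -m inch '[2,-3.5,10,0,0,0,0.3, 0,0,28,0,0,0,0.3, 0,0,28,0,0,0,0.3, 0,0,22,0,0,0,0.3, 0,0,8,0,0,0,0.3]' 
python3 -m inch '[0,0,0,0,0,0,0.3, 0,0,0,0,0,0,0.3, 0,0,0,0,0,0,0.3, 0,0,0,0,0,0,0.3]' 
python3 -c "
from v import *
show('s15.png',230,160)
Rm=R.from_rotvec(sensors.get_obs()['eef_rot']).as_matrix()
print(Rm.T@(np.array([.5501,.0421,-.0129])-sensors.get_obs()['tool_pos'])*1000)
show('t15.png',250,150,cam='top')"
```

```text
time: 13.52
tool_pos: [0.5472, 0.0431, 0.0002]
eef_rot: [3.141, 0.006, -0.009]
contact_force: [-0.4, 0.1, -1.2]
gripper_width: 0.38
time: 13.85
tool_pos: [0.5511, 0.0441, 0.0052]
eef_rot: [-3.141, -0.007, -0.004]
contact_force: [0.1, 0.0, -0.6]
gripper_width: 0.38
[0.5511 0.0441 0.0052] [-3.141 -0.007 -0.004] [ 0.1  0.  -0.6] 0.38 13.85
[-0.93385126  2.04056807 18.11348234]
[0.551  0.0441 0.0052] [-3.141 -0.007 -0.004] [-0.2  0.2 -0.4] 0.386 13.9
```

View pics/s15.png

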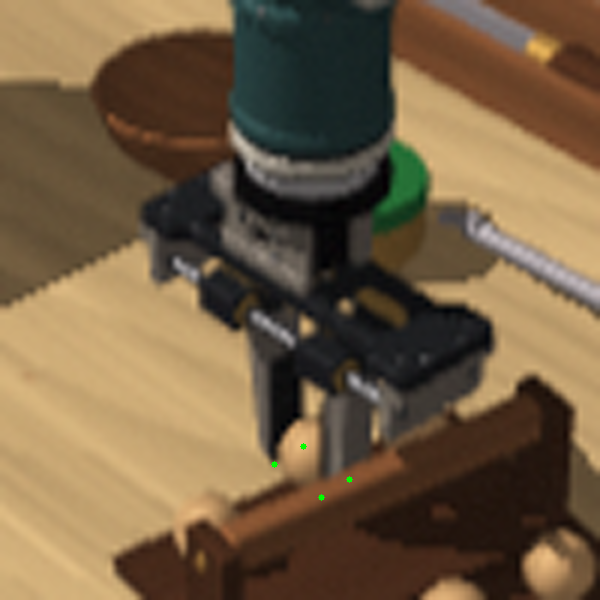

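View pics/t15.png

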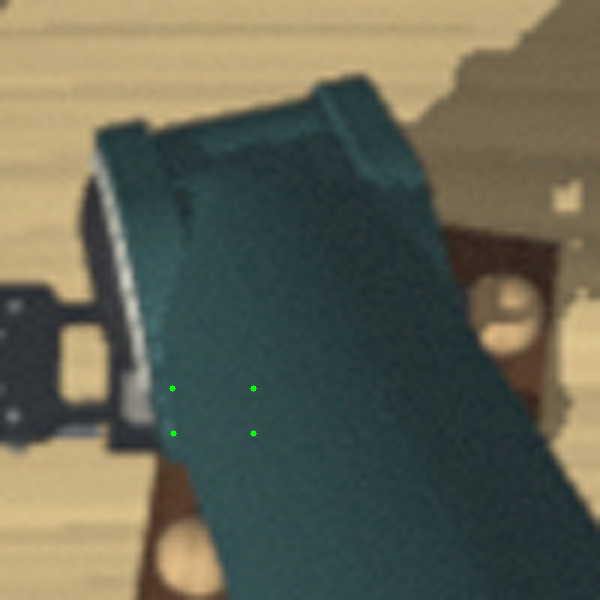

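```bash
python3 -c "
from h import *
t=np.array([.5511,.0441,.0052])
print((proj('side',t+[.0003,-.0001,.0405])-[230,160]+.5)*6,(proj('side',[.5503,.042,.0276])-[230,160]+.5)*6)"
python3 -m inch '[-1,1.8,8,0,0,0,0.3, 0,0,6,0,0,0,0.3, 0,0,2,0,0,0,0.3, 0,0,0,0,0,0,0.3, 0,0,0,0,0,0,0.3]'
python3 -m inch '[0,0,0,0,0,0,0.3, 0,0,0,0,0,0,0.3, 0,0,0,0,0,0,0.3]' 
python3 -c "
from v import *
show('s16.png',230,160)
Rm=R.from_rotvec(sensors.get_obs()['eef_rot']).as_matrix()
print(Rm.T@(np.array([.5501,.0421,-.0129])-sensors.get_obs()['tool_pos'])*1000)"
```

```text
[312.67633061 454.25362889] [313.64107395 484.43698421]
time: 14.37
tool_pos: [0.5488, 0.042, -0.0123]
eef_rot: [3.141, 0.007, -0.001]
contact_force: [-0.6, -1.2, 0.9]
gripper_width: 0.382
time: 14.62
tool_pos: [0.5488, 0.0422, -0.0121]
eef_rot: [3.141, 0.007, -0.0]
contact_force: [0.2, -0.2, 0.8]
gripper_width: 0.384
[ 0.5488  0.0422 -0.0121] [ 3.141  0.007 -0.   ] [ 0.2 -0.2  0.8] 0.384 14.6167
[1.35403599 0.07921562 0.72240266]
```

View pics/s16.png

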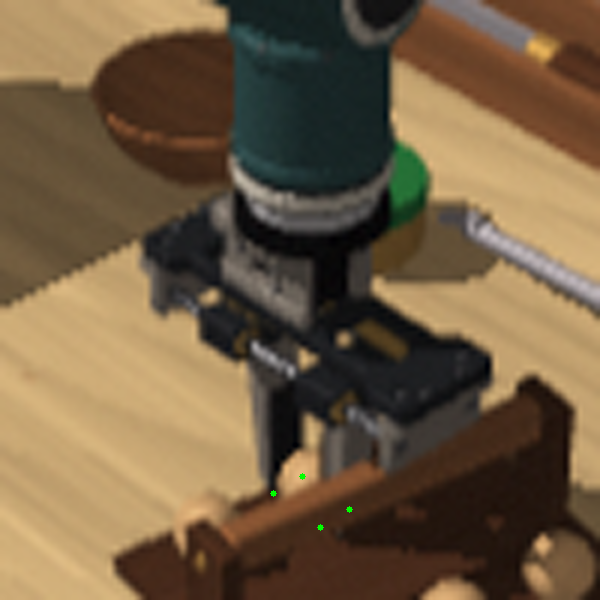

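```bash
python3 -m inch '[1.2,0,0.7,0,0,0,0.3, 0,0,0,0,0,0,0.3, 0,0,0,0,0,0,0.3]'
python3 -m inch '[0,0,0,0,0,0,0.5, 0,0,0,0,0,0,0.5, 0,0,0,0,0,0,0.5, 0,0,-10,0,0,0,0.5, 0,0,-20,0,0,0,0.5]' 
python3 -m inch '[0,0,-30,0,0,0,0.5, 0,0,-30,0,0,0,0.5, 0,0,-25,0,0,0,0.5, 0,0,0,0,0,0,0.5]' 
python3 -c "
from v import *
show('s17.png',230,160)
show('t17.png',250,150,cam='top')"
```

```text
time: 14.92
tool_pos: [0.55, 0.0424, -0.0128]
eef_rot: [-3.142, -0.008, 0.0]
contact_force: [-1.1, 0.3, 1.7]
gripper_width: 0.381
time: 15.33
tool_pos: [0.548, 0.0421, 0.0159]
eef_rot: [3.141, 0.008, -0.008]
contact_force: [-0.5, 0.8, 0.7]
gripper_width: 0.499
time: 15.67
tool_pos: [0.5538, 0.0428, 0.108]
eef_rot: [-3.14, -0.007, -0.015]
contact_force: [0.6, 0.3, -0.3]
gripper_width: 0.503
[0.5538 0.0428 0.108 ] [-3.14  -0.007 -0.015] [ 0.6  0.3 -0.3] 0.503 15.6667
[0.5524 0.0426 0.1057] [-3.141 -0.007 -0.01 ] [-0.1 -0.1 -0.4] 0.502 15.7167
```

View pics/s17.png

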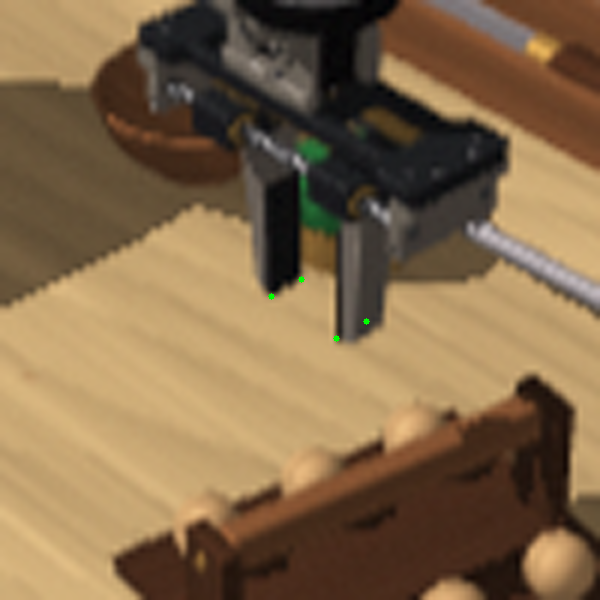

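```bash
python3 -m inch '[0,38,0,0,0,0.05,0.5, 0,38,0,0,0,0.05,0.5, 0,38,0,0,0,0.05,0.5, 0,38,0,0,0,0,0.5, 0,38,0,0,0,0,0.5]'
python3 -m inch '[0,38,0,0,0,0,0.5, 0,30,0,0,0,0,0.5, 0,20,0,0,0,0,0.5, 0,0,0,0,0,0,0.5, 0,0,0,0,0,0,0.5]'
python3 - <<'E'
from h import *
im=optics.camera("top");c=im[170:290,250:370]
v=cv2.resize(c,None,fx=5,fy=5,interpolation=cv2.INTER_CUBIC);cv2.imwrite("pics/t18.png",v[:,:,::-1])
g=cv2.cvtColor(v,cv2.COLOR_RGB2GRAY)
hs=cv2.HoughCircles(g,cv2.HOUGH_GRADIENT,1,80,param1=120,param2=14,minRadius=28,maxRadius=40)
P=[]
for x,y,r in hs[0]:
    px=(250+(x-2)/5,170+(y-2)/5);w=onz("top",px,.0276);P.append(w);print(np.round(px,1),r/5,np.round(w,4))
print(sensors.get_obs())
E
```

```text
time: 16.18
tool_pos: [0.5323, -0.148, 0.1009]
eef_rot: [-3.133, 0.227, 0.004]
contact_force: [0.1, -0.7, 0.2]
gripper_width: 0.5
time: 16.6
tool_pos: [0.5198, -0.2345, 0.1009]
eef_rot: [-3.132, 0.232, 0.004]
contact_force: [0.2, 1.0, -0.3]
gripper_width: 0.505
[333.5 201.5] 6.72 [ 0.5974 -0.0872  0.0276]
[330.3 225.3] 6.44 [ 0.5326 -0.0768  0.0276]
[285.5 218.9] 6.08 [0.5495 0.0426 0.0276]
[282.3 242.5] 6.54 [0.4866 0.0513 0.0276]
{'time': 16.65, 'joints': array([ 3.64036479e-01,  4.37493640e-01, -2.16490597e-03,  1.87145913e+00,
        3.63612593e-04,  8.35009930e-01, -1.35432235e+00]), 'joint_vel': array([-2.84279248e-02, -1.00599354e-02, -2.13658282e-02,  7.13285955e-05,
       -5.45377048e-04, -2.26091611e-04,  1.30701104e-03]), 'tau': array([ 1.53876990e+00, -4.65816700e+01,  1.22078676e+00, -2.08076710e+01,
        8.18709238e-02, -7.67797208e-02,  1.00911933e-02]), 'tool_pos': array([ 0.52042843, -0.23279642,  0.10105896]), 'eef_rot': array([-3.13200412,  0.2280295 ,  0.00327497]), 'contact_force': array([ 0.14849203,  1.01206944, -0.0972736 ]), 'ft_torque': array([0.05978114, 0.04420485, 0.02168317]), 'gripper_width': 0.5017072487627761}
```

View pics/t18.png

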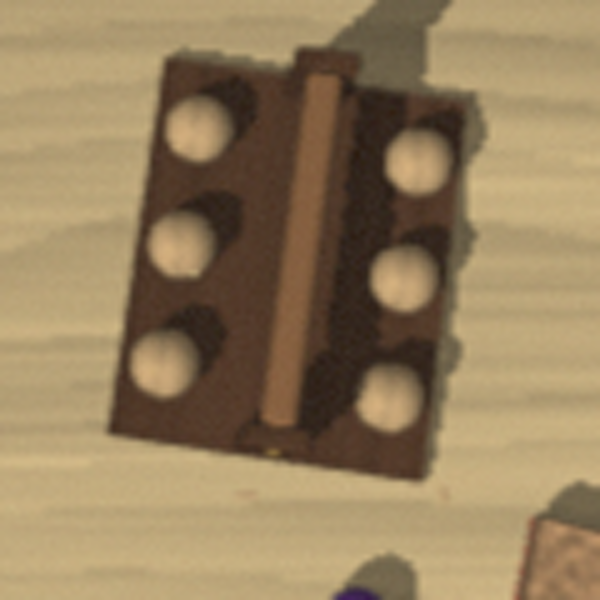

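All six pockets show balls on the predicted grid. Next I take the handle centre from the image and work out the move.

Run:
```python
from h import *
print("handle",onz("top",(250+300/5,170+248/5),.082))
o=sensors.get_obs();Rm=R.from_rotvec(o["eef_rot"]).as_matrix();print(o["tool_pos"])
print(Rm.T@(np.array([.5415,-.0174,.10])-o["tool_pos"])*1000)
```

```text
handle [ 0.5394022  -0.01708702  0.082     ]
[ 0.52042843 -0.23279642  0.10105896]
[ -10.34708712 -216.17567767    1.3283171 ]
```

```bash
python3 -m inch '[-1,-18,0,0,0,0,0.5, -2,-38,0,0,0,0,0.5, -2,-38,0,0,0,0,0.5, -2,-38,0,0,0,0,0.5, -2,-38,0,0,0,0,0.5]'
python3 -m inch '[-1,-30,0,0,0,0,0.5, 0,-16,0,0,0,0,0.5, 0,0,0,0,0,0,0.5, 0,0,0,0,0,0,0.5, 0,0,0,0,0,0,0.5]'
python3 - <<'E'
from v import *
show('s19.png',230,160)
o=sensors.get_obs();Rm=R.from_rotvec(o["eef_rot"]).as_matrix()
print(Rm.T@(np.array([.5415,-.0174,.025])-o["tool_pos"])*1000)
E
```

```text
time: 17.07
tool_pos: [0.5362, -0.0602, 0.1018]
eef_rot: [-3.133, 0.223, 0.002]
contact_force: [0.5, 0.0, -0.7]
gripper_width: 0.505
time: 17.48
tool_pos: [0.542, -0.0189, 0.1019]
eef_rot: [3.133, -0.227, -0.001]
contact_force: [0.2, -0.5, 0.3]
gripper_width: 0.499
[ 0.542  -0.0189  0.1019] [ 3.133e+00 -2.270e-01 -1.000e-03] [ 0.2 -0.5  0.3] 0.499 17.4833
[-0.81391297 -2.12453042 76.89844268]
```

View pics/s19.png

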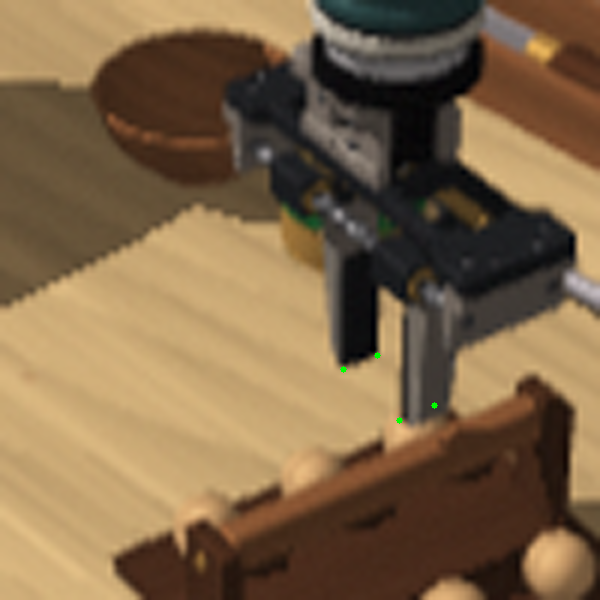

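```bash
python3 -m inch '[-1,-1.5,20,0,0,0,0.5, 0,0,25,0,0,0,0.5, 0,0,20,0,0,0,0.5, 0,0,10,0,0,0,0.5, 0,0,0,0,0,0,0.5]'
python3 -m inch '[0,0,0,0,0,0,0.5, 0,0,0,0,0,0,0.5, 0,0,0,0,0,0,0.5]'
python3 - <<'E'
from v import *
show('s20.png',230,160)
E
```

```text
time: 17.95
tool_pos: [0.5397, -0.0183, 0.025]
eef_rot: [3.132, -0.231, -0.007]
contact_force: [-0.2, -0.2, -0.1]
gripper_width: 0.5
time: 18.2
tool_pos: [0.5428, -0.0172, 0.0284]
eef_rot: [-3.133, 0.229, -0.004]
contact_force: [0.4, -0.5, -0.1]
gripper_width: 0.503
[ 0.5428 -0.0172  0.0284] [-3.133  0.229 -0.004] [ 0.4 -0.5 -0.1] 0.503 18.2
```

View pics/s20.png

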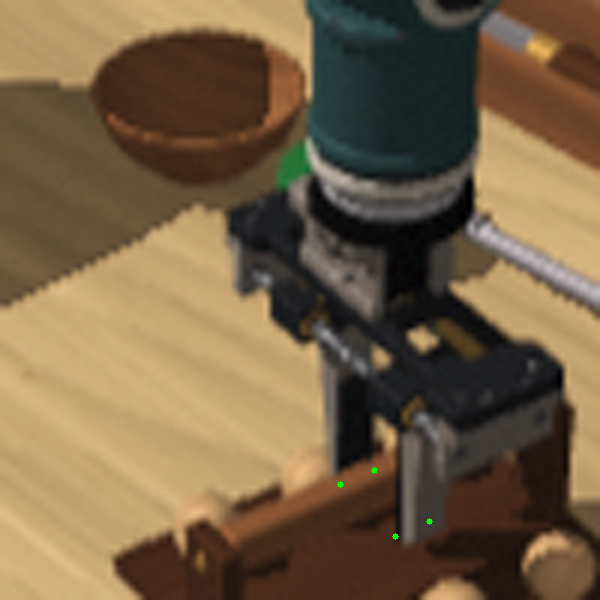

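```bash
python3 -m inch '[-1,0,3,0,0,0,0.4, 0,0,0,0,0,0,0.3, 0,0,0,0,0,0,0.15, 0,0,0,0,0,0,0.15, 0,0,0,0,0,0,0.15]' 8
python3 -m inch '[0,0,0,0,0,0,0.1, 0,0,0,0,0,0,0.1, 0,0,0,0,0,0,0.1]' 20
python3 -m inch '[0,0,0,0,0,0,0.1, 0,0,0,0,0,0,0.1, 0,0,0,0,0,0,0.1]' 45
python3 -m inch '[0,0,-2,0,0,0,0.1, 0,0,-3,0,0,0,0.1, 0,0,-5,0,0,0,0.1, 0,0,-5,0,0,0,0.1, 0,0,-5,0,0,0,0.1]' 45
python3 - <<'E'
from v import *
show('s21.png',230,160)
E
```

```text
time: 18.67
tool_pos: [0.5408, -0.0168, 0.0243]
eef_rot: [-3.133, 0.228, -0.0]
contact_force: [0.4, 0.2, 0.6]
gripper_width: 0.193
time: 18.92
tool_pos: [0.5408, -0.0168, 0.0242]
eef_rot: [-3.133, 0.228, -0.0]
contact_force: [-0.9, -0.2, 1.4]
gripper_width: 0.192
time: 19.17
tool_pos: [0.5408, -0.0168, 0.0242]
eef_rot: [-3.133, 0.228, -0.0]
contact_force: [-0.3, 0.2, 1.7]
gripper_width: 0.19
time: 19.58
tool_pos: [0.5406, -0.0169, 0.0445]
eef_rot: [3.133, -0.228, -0.001]
contact_force: [-0.3, -0.7, -4.2]
gripper_width: 0.196
[ 0.5406 -0.0169  0.0445] [ 3.133e+00 -2.280e-01 -1.000e-03] [-0.3 -0.7 -4.2] 0.196 19.5833
```

View pics/s21.png

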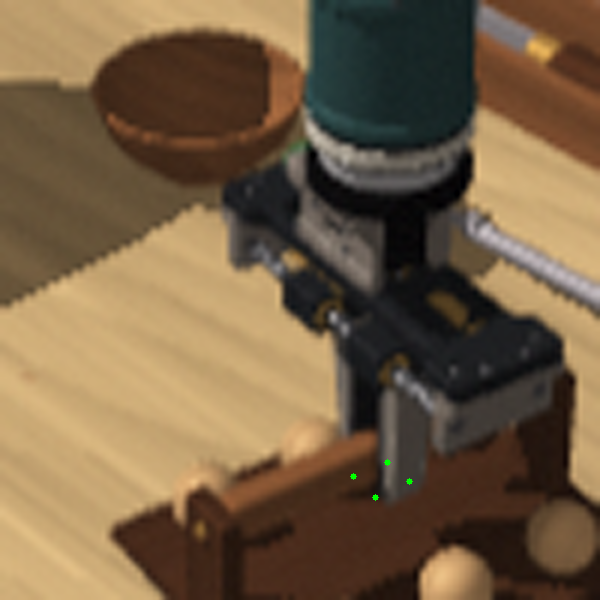

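Lifted level with about 4 N of load, and the balls in view are seated. I continue up and straighten the yaw gently.

```bash
python3 -m inch '[0,0,-7,0,0,-0.01,0.1, 0,0,-9,0,0,-0.02,0.1, 0,0,-10,0,0,-0.02,0.1, 0,0,-11,0,0,-0.02,0.1, 0,0,-11,0,0,-0.02,0.1]' 45
python3 -m inch '[0,0,-11,0,0,-0.02,0.1, 0,0,-11,0,0,-0.02,0.1, 0,0,-10,0,0,-0.02,0.1, 0,0,-8,0,0,-0.01,0.1, 0,0,-5,0,0,0,0.1]' 45
python3 -m inch '[0,0,-3,0,0,0,0.1, 0,0,0,0,0,0,0.1, 0,0,0,0,0,0,0.1, 0,0,0,0,0,0,0.1]' 45
python3 - <<'E'
from v import *
show('s22.png',215,130,s=5,wd=120)
o=sensors.get_obs();Rm=R.from_rotvec(o["eef_rot"]).as_matrix();print(Rm.round(3))
print(Rm.T@(np.array([.457,.372,.144])-o["tool_pos"])*1000)
E
```

```text
time: 20.05
tool_pos: [0.5409, -0.0168, 0.0936]
eef_rot: [3.14, -0.084, 0.001]
contact_force: [-0.1, -0.6, -4.3]
gripper_width: 0.194
time: 20.47
tool_pos: [0.5413, -0.0169, 0.1386]
eef_rot: [3.141, 0.024, 0.002]
contact_force: [-0.5, -0.1, -4.2]
gripper_width: 0.194
time: 20.8
tool_pos: [0.5403, -0.0168, 0.1395]
eef_rot: [3.141, 0.023, -0.002]
contact_force: [0.2, 0.4, -4.2]
gripper_width: 0.191
[ 0.5403 -0.0168  0.1395] [ 3.141e+00  2.300e-02 -2.000e-03] [ 0.2  0.4 -4.2] 0.191 20.8
[[ 1.     0.015 -0.001]
 [ 0.015 -1.    -0.   ]
 [-0.001  0.    -1.   ]]
[ -77.545898   -389.99988507   -4.38025318]
```

View pics/s22.png

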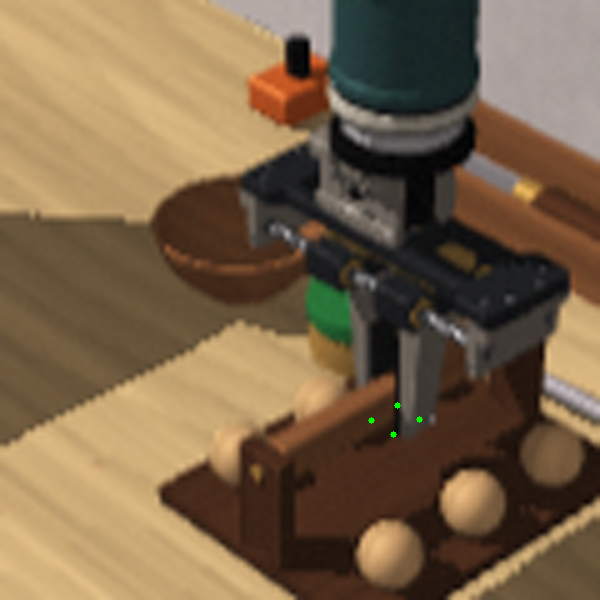

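```bash
python3 -m inch '[-0.8,-4,0,0,0,0,0.1, -1.6,-8,0,0,0,0,0.1, -2.4,-12,0,0,0,0,0.1, -3.2,-16,0,0,0,0,0.1, -4,-20,0,0,0,0,0.1]' 45
python3 -m inch '[-4,-20,0,0,0,0,0.1, -4,-20,0,0,0,0,0.1, -4,-20,0,0,0,0,0.1, -4,-20,0,0,0,0,0.1, -4,-20,0,0,0,0,0.1]' 45
python3 -m inch '[-4,-20,0,0,0,0,0.1, -4,-20,0,0,0,0,0.1, -4,-20,0,0,0,0,0.1, -4,-20,0,0,0,0,0.1, -4,-20,0,0,0,0,0.1]' 45
python3 -m inch '[-4,-20,0,0,0,0,0.1, -4,-20,0,0,0,0,0.1, -3.2,-16,0,0,0,0,0.1, -2.4,-12,0,0,0,0,0.1, -1.6,-8,0,0,0,0,0.1]' 45
python3 - <<'E'
from v import *
show('s23.png',120,120,s=4,wd=150)
show('t23.png',20,140,s=3,wd=200,cam="top")
o=sensors.get_obs();Rm=R.from_rotvec(o["eef_rot"]).as_matrix();print(Rm.round(3))
print(Rm.T@(np.array([.457,.372,.14])-o["tool_pos"])*1000)
E
```

```text
time: 21.27
tool_pos: [0.5275, 0.0439, 0.14]
eef_rot: [3.141, 0.022, -0.0]
contact_force: [0.0, 0.2, -4.8]
gripper_width: 0.195
time: 21.68
tool_pos: [0.5054, 0.1451, 0.1402]
eef_rot: [-3.141, -0.025, 0.0]
contact_force: [0.2, 0.1, -4.5]
gripper_width: 0.197
time: 22.1
tool_pos: [0.4836, 0.2447, 0.1401]
eef_rot: [-3.141, -0.025, 0.001]
contact_force: [0.4, 0.0, -4.6]
gripper_width: 0.194
time: 22.52
tool_pos: [0.4671, 0.3206, 0.1401]
eef_rot: [-3.141, -0.028, 0.001]
contact_force: [0.3, -0.0, -4.6]
gripper_width: 0.19
[0.4671 0.3206 0.1401] [-3.141e+00 -2.800e-02  1.000e-03] [ 0.3 -0.  -4.6] 0.19 22.5167
[0.4669 0.3217 0.1401] [-3.14e+00 -2.90e-02  1.00e-03] [-0.3  2.2 -3.9] 0.196 22.5667
[[ 1.     0.018 -0.   ]
 [ 0.018 -1.     0.001]
 [-0.    -0.001 -1.   ]]
[ -9.65273528 -52.17772447   0.1486351 ]
```

View pics/s23.png

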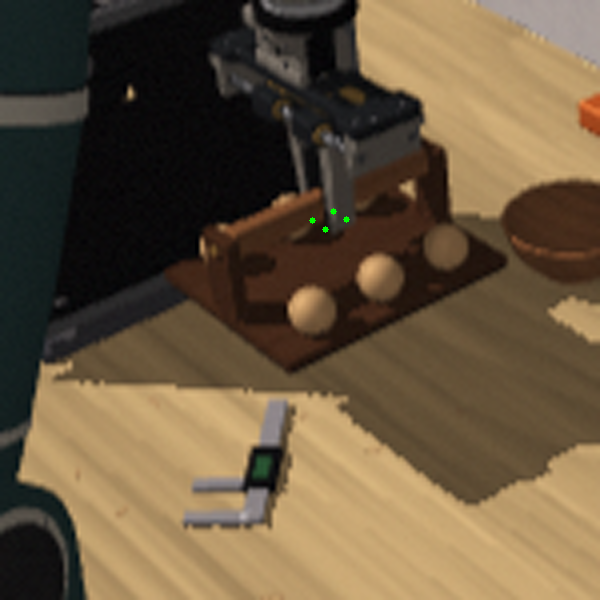

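View pics/t23.png

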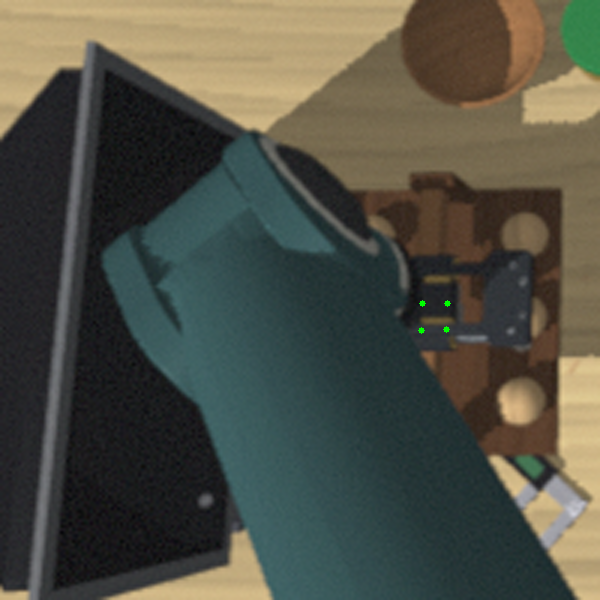

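```bash
python3 -m inch '[-1,-4,0,0,0,0,0.1, -2,-9,0,0,0,0,0.1, -2,-12,0,0,0,0,0.1, -2,-10,0,0,0,0,0.1, -1,-6,0,0,0,0,0.1]' 45
python3 -m inch '[-1,-3,0,0,0,0,0.1, 0,0,0,0,0,0,0.1, 0,0,0,0,0,0,0.1, 0,0,0,0,0,0,0.1, 0,0,0,0,0,0,0.1]' 45
python3 -m inch '[0,0,0,0,0,0,0.1, 0,0,0,0,0,0,0.1, 0,0,0,0,0,0,0.1, 0,0,0,0,0,0,0.1, 0,0,0,0,0,0,0.1]' 45
python3 - <<'E'
from v import *
show('s24.png',90,100,s=4,wd=150)
show('t24.png',20,140,s=3,wd=200,cam="top")
o=sensors.get_obs();print(o["joint_vel"].round(4))
E
```

```text
time: 23.03
tool_pos: [0.4593, 0.3612, 0.1403]
eef_rot: [-3.14, -0.026, 0.0]
contact_force: [-1.2, 1.5, -4.9]
gripper_width: 0.193
time: 23.45
tool_pos: [0.4593, 0.3613, 0.1401]
eef_rot: [3.141, 0.022, 0.0]
contact_force: [0.6, 0.1, -4.8]
gripper_width: 0.193
time: 23.87
tool_pos: [0.459, 0.3619, 0.1402]
eef_rot: [3.141, 0.023, -0.0]
contact_force: [-0.1, -0.6, -3.7]
gripper_width: 0.193
[0.459  0.3619 0.1402] [ 3.141  0.023 -0.   ] [-0.1 -0.6 -3.7] 0.193 23.8667
[0.459  0.362  0.1402] [ 3.141  0.023 -0.   ] [ 0.2 -0.2 -3.8] 0.194 23.9167
[-0.0018 -0.     -0.0007  0.0008 -0.0004  0.0004 -0.0007]
```

View pics/s24.png

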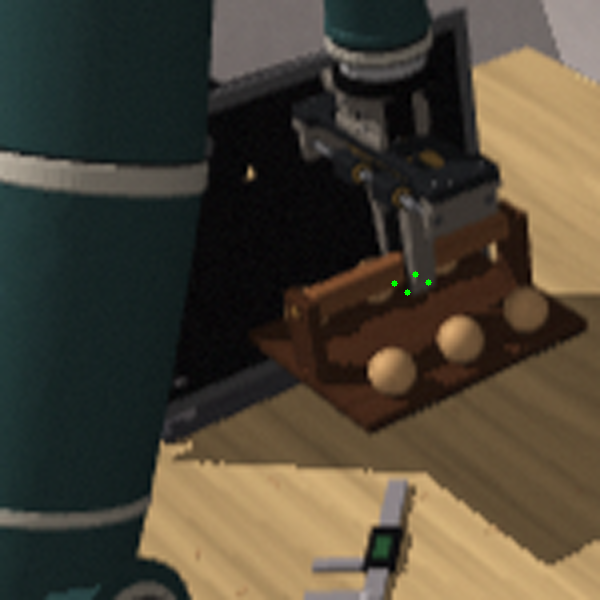

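View pics/t24.png

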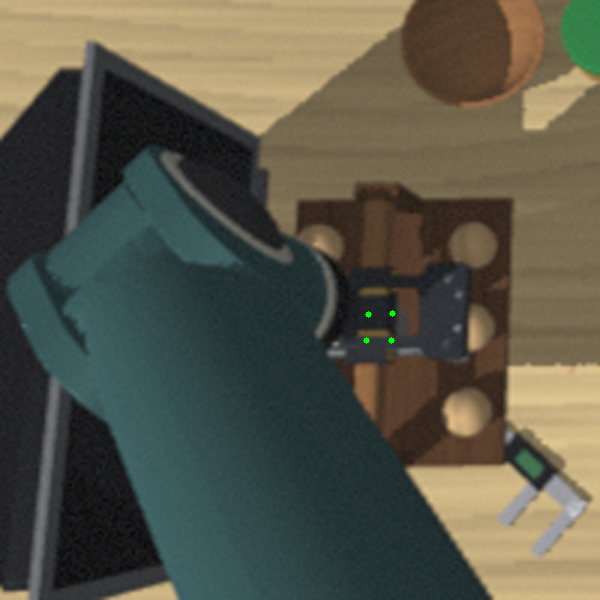

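Run:
```python
from h import *
def tri(a,b):
    o1,d1=ray("top",a);o2,d2=ray("side",b)
    s=np.linalg.lstsq(np.c_[d1,-d2],o2-o1,rcond=None)[0];p,q=o1+s[0]*d1,o2+s[1]*d2
    print(np.round((p+q)/2,4),"gap",np.linalg.norm(p-q).round(4))
tri((20+468/3-.3,140+412/3-.3),(90+392/4-.4,100+371/4-.4))
tri((20+473/3-.3,140+246/3-.3),(90+526/4-.4,100+310/4-.4))
c,y=np.array([.459,.362]),np.radians(.84)
M=np.array([[np.cos(y),-np.sin(y)],[np.sin(y),np.cos(y)]])
for l in((64,60),(0,60),(-64,60),(64,-60),(0,-60),(-64,-60)):
    p=[*(c+M@np.array(l)/1000),.1436];print(l,np.round(p,3),"top",((proj("top",p)-[20,140]+.5)*3).round(),"side",((proj("side",p)-[90,100]+.5)*4).round())
a=optics.camera("side")[140:200,150:240];cv2.imwrite("pics/s25.png",cv2.resize(a,None,fx=8,fy=8,interpolation=cv2.INTER_CUBIC)[:,:,::-1])
```

```text
[0.3963 0.2983 0.1459] gap 0.0004
[0.5241 0.301  0.1441] gap 0.0006
(64, 60) [0.522 0.423 0.144] top [317. 249.] side [437. 253.]
(0, 60) [0.458 0.422 0.144] top [311. 331.] side [372. 281.]
(-64, 60) [0.394 0.421 0.144] top [306. 416.] side [305. 310.]
(64, -60) [0.524 0.303 0.144] top [471. 247.] side [524. 310.]
(0, -60) [0.46  0.302 0.144] top [469. 329.] side [459. 341.]
(-64, -60) [0.396 0.301 0.144] top [466. 413.] side [391. 373.]
```

View pics/s25.png

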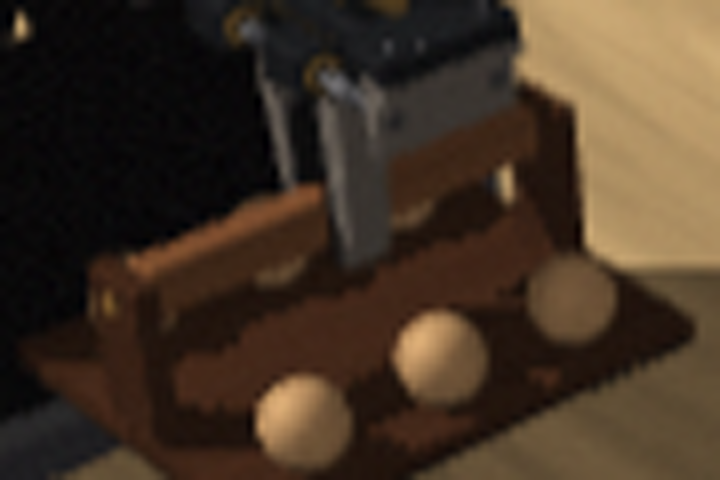

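The triangulated front-row balls lie at z 0.144–0.146, which matches a level tray with its underside at about 0.117. I hand in.

```bash
python3 -c "
from rig import manip,sensors
print(sensors.get_obs()['time'],sensors.get_obs()['contact_force']);print(manip.sign_off())"
```

```text
24.0167 [ 0.48201595 -0.75024402 -3.95981452]
the job is handed in; nothing more can be done
None
```

I filled the two empty pockets with two of the three rack spares. Then I lifted the tray by its handle, carried it level to the dust hood, and handed in at 24 s of the 61 s allowed, still holding it there. No verdict was reported.

**Last checks**
- **Position:** the tray centre is about 160 mm in front of the mouth plane and about 2 mm off its middle. The near edge is about 75 mm out, and the underside is about 116 mm above the bench.
- **Level and still:** two corner balls triangulated at 144 and 146 mm up, against 144 mm expected. Joint speeds were about zero.
- **Hold:** the grip command is 45 N and the load reading is steady at about 4 N. I saw nothing touching the tray.
- **Balls:** all six were seen seated on the predicted grid just before the lift. At the hood the front row is in full view, but the back row is only partly visible past the handle and arm. The ball behind the near post could not be checked there.

**What disagreed**
- The reported tool height read about 29 mm lower than where the fingertips really were. My first close on a spare therefore shut just above the ball without moving it. I measured the offset in the pictures and corrected every height after that.
- The tray came to rest about 10 mm farther from the hood than I planned, well inside the limits.

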